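# Sort two easel bolts on the thread gauges

## Robot

A 6-joint arm with a two-finger parallel gripper is mounted at the origin on the work surface. World frame = base frame: x ahead of the robot, y to its left, z up, the work surface at z = 0. Lengths are in mm, angles in rad, forces in N, time in s.
With the tool pointing down it reaches from about 350 to 775 mm from the base axis. Payload 7.3 kg.
Tool frame: the origin (TCP) lies at the very end of the fingers, on their centre line; the grasp point (between the pads) lies 19 mm behind it; z points along the fingers, y is the line along which they close (so a half turn about z gives the same grasp; the last joint's range is limited). The gripper opens to 92 mm and grips with 3 to 60 N. Pads are 19 mm wide; open, the fingers measure 130 mm over their backs; the gripper's body (75 mm by 190 mm) begins 47 mm behind the grasp point.
Start: joints at [1.033, 0.342, 1.524, -0, 1.275, -0.146], TCP at [200.462, 485.246, 191.941] pointing down, gripper open.
Joint ranges: [-2.53, 2.53], [-0.77, 2.02], [0.04, 2.7], [-1, 4.14], [0.28, 2.66], [-3.11, 3.11]. Speed limits (rad/s): [2.57, 2.57, 3.14, 3.14, 3.14, 3.14].

## Interface

Orientations are given as [roll, pitch, yaw] about the fixed x, y, z axes, in that order (R = Rz(yaw) Ry(pitch) Rx(roll)).
In Python, from plant import * gives the robot as it stands.
- The arm moves only by the tool arm_command, never from a script. Its arguments are lists of equal length, an entry for each row: "gripper": the finger opening in mm, from 0 to 91.8; "dp": the shift along the tool's x, y, z in units of 25 mm (1.0 is 25 mm), a list of three; "twist": the turn about the tool's z in units of 5 degrees (1.0 is 5 degrees). A call has exactly 5 rows; each row shifts and turns the commanded pose from where the row before left it, along the tool's axes as they then stand; what a row does not reach is not made up. A row lasts 1/8 s, in which the tool goes at most 62.5 mm and 10.7 degrees, less where a joint would pass 70% of its speed; a pose out of reach is approached as far as the arm can. A call is refused whole if a number of a shift passes 1 or a number of a turn 1, either way. A call with a gripper value outside its range is refused whole. The fingers move at their own pace and stop on an object; the grip force is fixed at half the most. Time passes only in rows, so rows that do not move let the fingers close, or fill a call up. It gives the time, the measured TCP pose, the force, the opening and the grip force at its end, in the units of the state.
- get_obs(): the state, without advancing time (a new reading comes with each control period).
- capture(name): name is "scene" or "top" or "wrist"; returns the picture (480x640x3 uint8, red, green, blue); there is no depth.
- get_calibration(name): a dict with "mtx" (3x3 intrinsics, pixels), "dist_coeffs" ([k1, k2, p1, p2, k3] as OpenCV has them; the pictures are not rectified), "position" and "attitude" of the camera in the world; the wrist camera has in their place "mount" (4x4, takes a point from camera to tool coordinates, whose origin is the TCP and whose axes are the flange's). Camera axes: x right, y down, z forward; pixel columns grow to the right and rows downward; lengths in mm; the calibration is good to about 2 mm. A picture is of the moment at which its call begins: read the wrist's pose just before it. get_calibration takes no time and is no camera call.
- close_job(): hands the job in; it is judged then, once.
The state is a dict: "time": time; "joint_positions": joint angles; "dq": joint speeds; "tau": joint torques, N m; "tool_pos": TCP position; "tcp_rot": TCP orientation; "contact_force": force on the tool from outside, world axes, zero at the start; "moment": the same for the moment, N m; "grip_width": finger opening in mm; "finger_force": force on a finger pad.
Only numpy, scipy, OpenCV 4.12 (cv2) and the standard library are available. Lean on these libraries where they do the work, as an engineer would, in place of code of your own. Each camera call takes 0.05 s, during which the arm holds its last target. There are 200 camera calls.

## Task

Two wooden easel bolts lie on the painter's trolley, one with a fine thread and one with a coarse thread, beside two sloping thread gauges, one with close-set teeth and one with wide-set teeth. Lay each bolt gently, head at the low end, in the gauge whose teeth match its thread, so that the thread sits fully down between the teeth and the shank rests in the saddle, and let go. Do not push the other things about.

Things in the scene. Friction and masses are not known exactly. Their poses are not given: they have to be found in the camera images.
- fine_bolt: Fine wooden easel bolt, 127 mm long, 90 g, lying on the table. Origin: on its axis, mid-thread; x along the axis, head to tip. Thread: 6 ridges 27-28 mm across, 8 mm apart, x -22 to 22 mm, on an 18 mm core ending at x 27. Bare 18 mm shank x -84 to -24 (grip near -46, by the centre of mass). Hexagonal head, 28 mm across flats, x -100 to -84. Any roll about x will do.
- coarse_bolt: Coarse wooden easel bolt, 127 mm long, 90 g, lying on the table. Origin: on its axis, mid-thread; x along the axis, head to tip. Thread: 4 ridges 27-28 mm across, 12 mm apart, x -22 to 22 mm, on an 18 mm core ending at x 27. Bare 18 mm shank x -84 to -24 (grip near -46, by the centre of mass). Hexagonal head, 28 mm across flats, x -100 to -84. Any roll about x will do.
- fine_gauge: Fine gauge, fixed: bed sloping 25 deg, rising towards the robot. Frame = frame of the fine bolt when seated, 81 mm up: x up the slope along the bolt, z square off the bed (bed face z -28 mm). 5 V-notched teeth, 2 mm thick, 8 mm apart, mid one at x 0, bear on the core; play +-1 mm along x. Shank V-saddle x -78 to -70, room for fingers x -70 to -18. Wrong thread rides 5 mm high.
- coarse_gauge: Coarse gauge, fixed: bed sloping 25 deg, rising towards the robot. Frame = frame of the coarse bolt when seated, 81 mm up: x up the slope along the bolt, z square off the bed (bed face z -28 mm). 3 V-notched teeth, 4 mm thick, 12 mm apart, mid one at x 0, bear on the core; play +-1.2 mm along x. Shank V-saddle x -78 to -70, room for fingers x -70 to -18. Wrong thread rides 5 mm high.
- fine_bolt_head (a point): Middle of the fine bolt's head end face, at x = -100 mm of the bolt.
- coarse_bolt_head (a point): Middle of the coarse bolt's head end face, at x = -100 mm of the bolt.
- glue_bottle: Bystander: white glue bottle, 54 mm across, 130 mm high; origin under its centre.
- ink_jar: Bystander: brown ink jar with blue cap, 48 mm across, 75 mm high; origin under its centre.
- dropper_bottle: Bystander: small brown bottle with red cap, 36 mm across, 85 mm high; origin under its centre.
- flat_tin: Bystander: flat round metal tin, 82 mm across, 24 mm high; origin under its centre.
- eraser: Bystander: grey block eraser, 46 x 22 x 12 mm high, lying between the bolts; origin under its centre.
- pill_tray: Bystander: small red open tray, 60 x 60 x 28 mm high; origin under its centre.
Mind the look-alikes: they are no part of the job. Leave any pink or yellow look-alike of the coarse_bolt alone.

How it is judged:
By the outcome, as a careful person would: the job done as asked, in the order asked, and still so for the second after the job is handed in, with the robot touching nothing.
It also fails if it takes over 72 s, if anything falls off the work surface, if the arm or the gripper's body presses on something with over 40 N, if the wrist force passes 120 N, or if a joint passes its speed limit or range.

## Working session

There is one attempt and no reset: what is moved stays moved. The work goes in short steps, Python scripts to look and compute and a tool call to move; the robot and the scene stay as the last step left them, time stands still between calls to the robot, and variables do not carry over. Pictures are saved under pics/ and viewed, at most 10 in all, crops included, and the job is handed in when it is done.

Besides the shell and the picture viewer there is one more tool, called after ">>>" as a command line: name --pt "numbers of a row" for each row, then --argument value for the rest. arm_command: Moves the arm, as the interface text tells. Its arguments: {"type":"object","properties":{"gripper":{"type":"array"},"dp":{"type":"array"},"twist":{"type":"array"}},"required":["gripper","dp","twist"]}

```bash
mkdir -p pics; ls
python3 - <<'E'
from plant import *
import cv2
for n in("scene","top"):
    im=capture(n); cv2.imwrite(f"pics/{n}.png",im[:,:,::-1]); print(get_calibration(n))
print(get_calibration("wrist")); print(get_obs())
E
```

```text
pics
{'mtx': array([[569.76979814,   0.        , 331.60432031],
       [  0.        , 569.76979814, 241.92788407],
       [  0.        ,   0.        ,   1.        ]]), 'dist_coeffs': array([-0.17951114,  0.        ,  0.        ,  0.        ,  0.        ]), 'position': array([1175.11434321, -354.04138849,  933.70290473]), 'attitude': array([-2.44092284, -0.00872053,  1.13706123])}
{'mtx': array([[534.20856596,   0.        , 326.34167488],
       [  0.        , 534.20856596, 246.96241302],
       [  0.        ,   0.        ,   1.        ]]), 'dist_coeffs': array([-0.05515206,  0.        ,  0.        ,  0.        ,  0.        ]), 'position': array([ 385.90102302,  -21.35155078, 1288.08566003]), 'attitude': array([-2.98741822, -0.02542923, -1.57180927])}
{'mtx': array([[431.39670339,   0.        , 324.50169423],
       [  0.        , 431.39670339, 232.55282837],
       [  0.        ,   0.        ,   1.        ]]), 'dist_coeffs': array([-0.10393858,  0.        ,  0.        ,  0.        ,  0.        ]), 'mount': array([[-5.32618451e-04, -9.65131106e-01, -2.61766432e-01,
         6.98996320
[... 247 characters left out ...]
00000000e+00]])}
{'time': 0.1, 'joint_positions': array([ 1.03298675e+00,  3.42606994e-01,  1.52492450e+00,  1.19039788e-05,
        1.27538441e+00, -1.46000551e-01]), 'dq': array([-0.00062437, -0.00093839, -0.00337025,  0.00038071, -0.00095571,
        0.00075679]), 'tau': array([ 1.34244878e-03, -4.32006776e+01, -2.44695371e+01,  7.18542212e-02,
        5.26081107e-02, -6.93957804e-05]), 'tool_pos': array([200.24322047, 484.87369131, 191.33733973]), 'tcp_rot': array([-3.14028515e+00, -2.03771080e-04,  2.74978002e+00]), 'contact_force': array([0.08475779, 0.51975751, 0.42828189]), 'moment': array([ 0.00656721, -0.02412   ,  0.0282883 ]), 'finger_force': 0.0, 'grip_width': 91.66847632667798}
```

View pics/top.png

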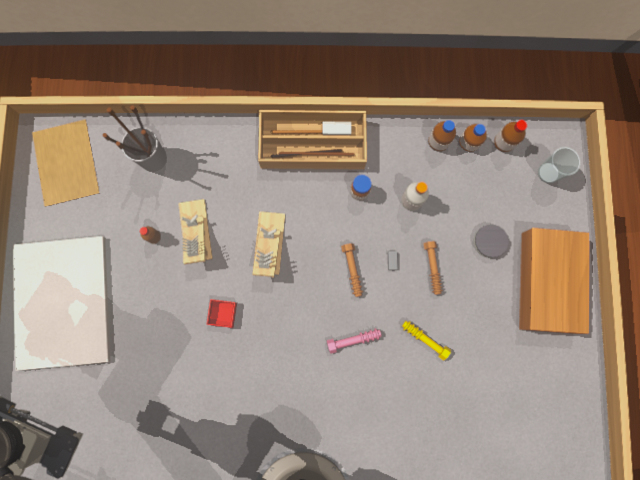

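View pics/scene.png

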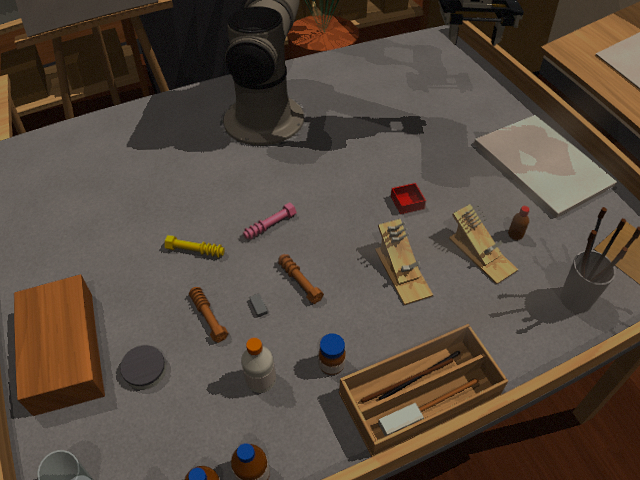

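The top view shows two brown bolts at about (352,270) and (433,268), both with heads away from the robot. The pink bolt at (355,341) and the yellow one at (428,340) are look-alikes. The gauges are at (195,232) and (268,245). I'll enlarge to confirm which bolt and gauge is fine or coarse.

```bash
cat > h.py <<'E'
import numpy as np, cv2
from scipy.spatial.transform import Rotation as R
from plant import *
def cam(n,obs=None):
    c=get_calibration(n)
    if n=="wrist":
        T=np.eye(4);T[:3,:3]=R.from_euler('xyz',obs["tcp_rot"]).as_matrix();T[:3,3]=obs["tool_pos"]
        T=T@c["mount"]
    else:
        T=np.eye(4);T[:3,:3]=R.from_euler('xyz',c["attitude"]).as_matrix();T[:3,3]=c["position"]
    return c["mtx"],c["dist_coeffs"],T
def px2w(C,uv,z):
    K,d,T=C
    p=cv2.undistortPoints(np.array(uv,float).reshape(-1,1,2),K,d).reshape(-1,2)
    r=np.c_[p,np.ones(len(p))]@T[:3,:3].T
    return T[:3,3]+r*((np.asarray(z)-T[2,3])/r[:,2])[:,None]
def w2px(C,P):
    K,d,T=C; Q=np.linalg.inv(T)
    return cv2.projectPoints(np.array(P,float).reshape(-1,1,3),cv2.Rodrigues(Q[:3,:3])[0],Q[:3,3],K,d)[0].reshape(-1,2)
E
python3 - <<'E'
from h import *
t=cv2.imread("pics/top.png");s=cv2.imread("pics/scene.png")
def cr(i,x,y,w,h): return cv2.resize(i[y:y+h,x:x+w],(400,300),interpolation=cv2.INTER_CUBIC)
a=np.vstack([np.hstack([cr(t,335,232,112,84),cr(t,170,190,128,96)]),np.hstack([cr(s,180,250,152,114),cr(s,370,195,152,114)])])
cv2.imwrite("pics/c1.png",a)
C=cam("top")
print(px2w(C,[[348,245],[358,295],[430,242],[436,293]],14).round(1))
print(px2w(C,[[193,202],[199,262],[271,214],[266,277],[195,232],[268,245]],60).round(1))
E
```

```text
[[ 588.9 -106.4   14. ]
 [ 468.2 -129.4   14. ]
 [ 596.9 -306.5   14. ]
 [ 472.8 -317.3   14. ]]
[[682.9 260.8  60. ]
 [540.8 241.6  60. ]
 [654.6  77.   60. ]
 [506.4  86.3  60. ]
 [611.2 253.4  60. ]
 [581.   82.8  60. ]]
```

View pics/c1.png

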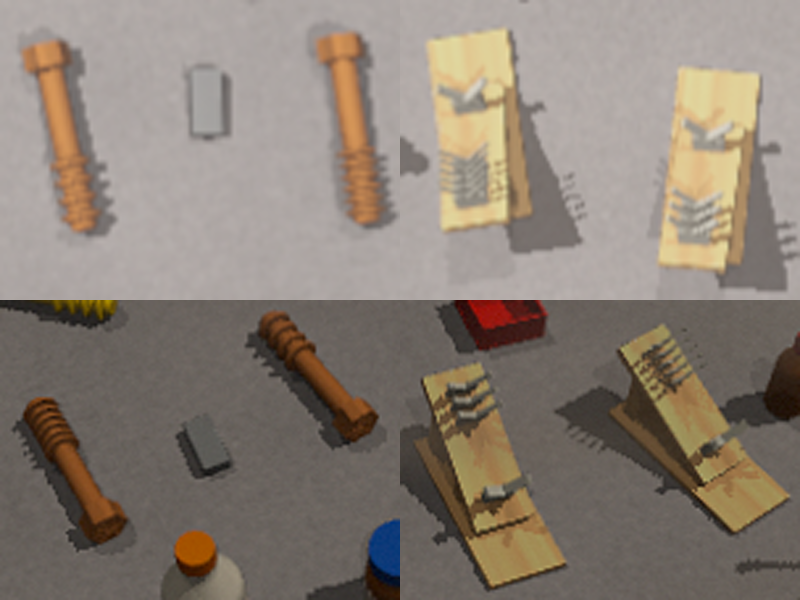

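In the crops, the bolt at top px (352,270) has 4 wide ridges, so it is the coarse one. The bolt at (433,268) has 6 close ridges, so it is the fine one. The gauge at (268,245) has 3 thick teeth (coarse), and the one at (195,232) has 5 thin teeth (fine). The pink and yellow bolts stay where they are. Next I'll move above the coarse bolt.

>>> arm_command --gripper '[91, 91, 91, 91, 91]' --pt "-0.98 -0.778 0" --pt "-0.98 -0.778 0" --pt "-0.98 -0.778 0" --pt "-0.98 -0.778 0" --pt "-0.98 -0.778 0" --twist '[0, 0, 0, 0, 0]'

```text
time: 0.72
tool_pos: [276.8, 347.5, 191.6]
tcp_rot: [-3.141, -0.0, 2.75]
contact_force: [0.1, -0.2, 0.9]
grip_width: 90.9
finger_force: 0.0
```

>>> arm_command --gripper '[91, 91, 91, 91, 91]' --pt "-0.98 -0.778 0" --pt "-0.98 -0.778 0" --pt "-0.98 -0.778 0" --pt "-0.98 -0.778 0" --pt "-0.98 -0.778 0" --twist '[0, 0, 0, 0, 0]'

```text
time: 1.35
tool_pos: [352.8, 210.9, 191.7]
tcp_rot: [-3.141, -0.0, 2.75]
contact_force: [0.5, 0.4, 0.8]
grip_width: 91.2
finger_force: 0.0
```

>>> arm_command --gripper '[91, 91, 91, 91, 91]' --pt "-0.98 -0.778 0" --pt "-0.98 -0.778 0" --pt "-0.98 -0.778 0" --pt "-0.98 -0.778 0" --pt "-0.98 -0.778 0" --twist '[0, 0, 0, 0, 0]'

```text
time: 1.98
tool_pos: [428.9, 74.3, 191.7]
tcp_rot: [-3.142, -0.001, 2.75]
contact_force: [-0.8, 1.0, 0.2]
grip_width: 90.9
finger_force: 0.0
```

>>> arm_command --gripper '[91, 91, 91, 91, 91]' --pt "-0.98 -0.778 0" --pt "-0.98 -0.778 0" --pt "-0.98 -0.778 0" --pt "-0.98 -0.778 0" --pt "-0.98 -0.778 0" --twist '[0, 0, 0, 0, 0]'

```text
time: 2.6
tool_pos: [505.0, -62.3, 191.5]
tcp_rot: [3.142, -0.001, 2.75]
contact_force: [0.2, 0.4, -0.5]
grip_width: 91.0
finger_force: 0.0
```

>>> arm_command --gripper '[91, 91, 91, 91, 91]' --pt "-0.98 -0.778 0" --pt "-0.98 -0.778 0" --pt "0 0 0" --pt "0 0 0" --pt "0 0 0" --twist '[0, 0, -0.95, -0.95, -0.95]'

```text
time: 3.22
tool_pos: [534.9, -116.1, 191.4]
tcp_rot: [3.141, -0.001, 3.001]
contact_force: [0.3, 0.2, 0.2]
grip_width: 90.9
finger_force: 0.0
```

>>> arm_command --gripper '[91, 91, 91, 91, 91]' --pt "0 0 0" --pt "0 0 0" --pt "0 0 0" --pt "0 0 0" --pt "0 0 0" --twist '[-0.95, -0.95, -0.95, -0.95, 0]'

```text
time: 3.85
tool_pos: [535.0, -116.0, 191.5]
tcp_rot: [3.141, -0.001, -2.954]
contact_force: [-0.4, 0.4, -0.5]
grip_width: 91.0
finger_force: 0.0
```

Run:
```python
from h import *
o=get_obs();im=capture("wrist")[:,:,::-1]
print(o["time"],o["tool_pos"],o["tcp_rot"])
C=cam("wrist",o)
# segment orange bolt
hsv=cv2.cvtColor(np.ascontiguousarray(im),cv2.COLOR_BGR2HSV)
m=cv2.inRange(hsv,(3,120,60),(20,255,255))
n,l,st,ce=cv2.connectedComponentsWithStats(m)
for i in range(1,n):
    if st[i,4]>800:
        p=np.argwhere(l==i)[:,::-1].astype(float)
        w=px2w(C,p,14)[:,:2];c=w.mean(0);u=np.linalg.svd(w-c,full_matrices=0)[2][0]
        if u[0]>0:u=-u
        s=(w-c)@u
        print(st[i],c.round(1),u.round(4),(c+u*s.min()).round(1),(c+u*s.max()).round(1),s.max()-s.min(),R.from_matrix(C[2][:3,:3]).as_euler('xyz').round(2))
cv2.imwrite("pics/w1.png",im)
```

```text
3.85 [ 535.00619604 -115.98416525  191.54084756] [ 3.14109796e+00 -6.41483402e-04 -2.95385361e+00]
[ 307  117   36  150 3279] [ 531.8 -117.3] [-0.9785 -0.2061] [ 595.9 -103.8] [ 466.7 -131. ] 132.04786317771945 [2.88 0.   1.76]
[  90  134   34   99 1988] [ 565. -311.] [-0.9896 -0.1439] [ 601.8 -305.7] [ 514.1 -318.4] 88.64013172516744 [2.88 0.   1.76]
[ 489  218  123   98 4695] [550.9  89.7] [-0.6123  0.7906] [582.5  48.8] [508.1 145. ] 121.58601138193987 [2.88 0.   1.76]
```

View pics/w1.png

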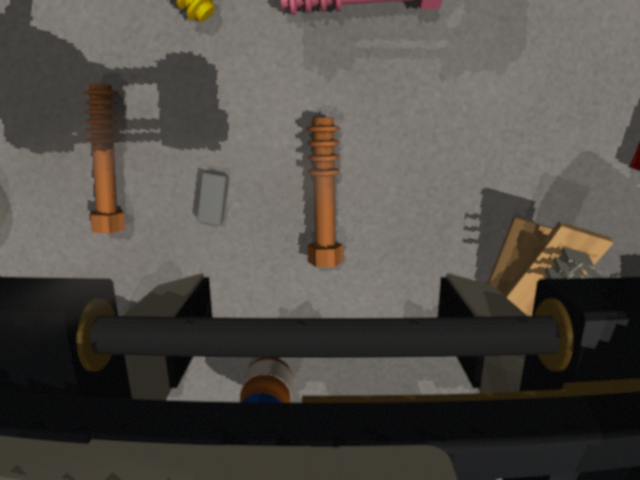

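The wrist view shows the coarse bolt with 4 wide ridges, tip at (322,117) and head end at (326,266). The fine bolt is at left, about (105,160). I'll enlarge the coarse bolt and compute the offsets.

Run:
```python
from h import *
im=cv2.imread("pics/w1.png");o=get_obs();C=cam("wrist",o)
hsv=cv2.cvtColor(im,cv2.COLOR_BGR2HSV);m=cv2.inRange(hsv,(3,120,40),(20,255,255))
for v in range(112,270,2):
    r=np.flatnonzero(m[v,290:360])+290
    if len(r): print(v,r.min(),r.max(),end=' | ')
print()
print(px2w(C,[[322,117],[326,266],[326,266],[324,210]],[14,28,14,14]).round(1))
```

```text
118 314 332 | 120 313 332 | 122 313 332 | 124 313 332 | 126 310 335 | 128 307 338 | 130 308 336 | 132 312 333 | 134 313 332 | 136 313 332 | 138 313 332 | 140 312 334 | 142 309 337 | 144 309 336 | 146 312 333 | 148 314 332 | 150 313 333 | 152 314 333 | 154 314 333 | 156 310 337 | 158 310 337 | 160 312 333 | 162 315 332 | 164 315 332 | 166 315 332 | 168 317 332 | 170 317 338 | 172 311 338 | 174 313 334 | 176 316 333 | 178 316 333 | 180 316 333 | 182 316 333 | 184 316 333 | 186 316 333 | 188 316 333 | 190 316 333 | 192 315 333 | 194 315 333 | 196 315 333 | 198 315 333 | 200 315 333 | 202 315 333 | 204 315 333 | 206 315 333 | 208 315 333 | 210 315 333 | 212 315 333 | 214 315 334 | 216 315 333 | 218 315 334 | 220 315 334 | 222 315 334 | 224 315 334 | 226 315 334 | 228 315 334 | 230 315 334 | 232 315 334 | 234 315 334 | 236 315 334 | 238 315 334 | 240 315 334 | 242 314 335 | 244 311 339 | 246 308 342 | 248 308 342 | 250 308 342 | 252 308 342 | 254 308 342 | 256 309 342 | 258 309 342 | 260 309 342 | 262 311 340 | 264 314 337 | 266 316 334 | 
[[ 466.9 -131.4   14. ]
 [ 590.9 -104.6   28. ]
 [ 595.8 -103.6   14. ]
 [ 544.9 -115.    14. ]]
```

Run:
```python
from h import *
o=get_obs();C=cam("wrist",o)
a,b,c,d,e=px2w(C,[[322.5,128],[323,142.7],[323.5,157],[324.5,171.7],[325.2,253]],14)
ax=(a-e)/np.linalg.norm(a-e); org=(a+b+c+d)/4
print(a,b,c,d,e,ax,np.arctan2(ax[1],ax[0]))
g=org-40*ax
Rt=R.from_euler('xyz',o["tcp_rot"]).as_matrix()
g[2]=3
print(org,g,"tool delta/25",Rt.T@(g-o["tool_pos"])/25,"yaw err",np.arctan2(ax[1],ax[0])-o["tcp_rot"][2])
```

```text
[ 475.78251228 -129.32769086   14.        ] [ 487.74589755 -126.65455099   14.        ] [ 499.53277547 -124.00862209   14.        ] [ 511.73974857 -120.83964949   14.        ] [ 583.73098576 -106.631428     14.        ] [-0.97860409 -0.20575238  0.        ] -2.9343601763885196
[ 493.70023347 -125.20762836   14.        ] [ 532.84439691 -116.97753307    3.        ] tool delta/25 [ 0.09000384 -0.0255991   7.54415864] yaw err 0.020459256282194804
```

>>> arm_command --gripper '[91, 91, 91, 91, 91]' --pt "0.09 -0.03 1" --pt "0 0 1" --pt "0 0 1" --pt "0 0 1" --pt "0 0 1" --twist '[-0.23, 0, 0, 0, 0]'

```text
time: 4.53
tool_pos: [533.1, -117.2, 66.0]
tcp_rot: [3.141, -0.0, -2.935]
contact_force: [0.6, -0.4, 0.8]
grip_width: 91.3
finger_force: 0.0
```

>>> arm_command --gripper '[91, 91, 91, 40, 18]' --pt "0 0 1" --pt "0 0 1" --pt "0 0 0.5" --pt "0 0 0" --pt "0 0 0" --twist '[0, 0, 0, 0, 0]'

```text
time: 5.15
tool_pos: [533.8, -117.4, 5.3]
tcp_rot: [-3.141, 0.001, -2.933]
contact_force: [0.5, 1.0, 0.1]
grip_width: 75.2
finger_force: 0.0
```

>>> arm_command --gripper '[10, 10, 10, 10, 10]' --pt "0 0 0" --pt "0 0 0" --pt "0 0 0" --pt "0 0 0" --pt "0 0 0" --twist '[0, 0, 0, 0, 0]'

```text
time: 5.78
tool_pos: [533.2, -117.2, 4.4]
tcp_rot: [3.142, 0.0, -2.933]
contact_force: [1.4, 0.9, 0.3]
grip_width: 25.4
finger_force: 0.0
```

>>> arm_command --gripper '[10, 10, 10, 10, 10]' --pt "0 0 0" --pt "0 0 0" --pt "0 0 0" --pt "0 0 0" --pt "0 0 -0.3" --twist '[0, 0, 0, 0, 0]'

```text
time: 6.4
tool_pos: [532.7, -117.0, 11.7]
tcp_rot: [3.141, -0.001, -2.933]
contact_force: [0.7, -1.0, 0.2]
grip_width: 10.1
finger_force: 0.0
```

>>> arm_command --gripper '[10, 10, 10, 10, 10]' --pt "0 0 -1" --pt "0 0 -1" --pt "0 0 -1" --pt "0 0 -1" --pt "0 0 -1" --twist '[0, 0, 0, 0, 0]'

```text
time: 7.02
tool_pos: [533.1, -117.2, 138.3]
tcp_rot: [-3.141, 0.001, -2.933]
contact_force: [0.5, 0.1, -0.7]
grip_width: 9.9
finger_force: 0.0
```

Run:
```python
from h import *
o=get_obs();im=capture("wrist")[:,:,::-1]
print(o["tool_pos"],o["tcp_rot"],o["grip_width"],o["finger_force"],o["contact_force"])
cv2.imwrite("pics/w2.png",im)
m=cv2.inRange(cv2.cvtColor(np.ascontiguousarray(im),cv2.COLOR_BGR2HSV),(3,120,40),(20,255,255))
for v in range(60,330,2):
    r=np.flatnonzero(m[v,270:380])+270
    if len(r): print(v,r.min(),r.max(),end=' | ')
C=cam("wrist",o);Rt=R.from_euler('xyz',o["tcp_rot"]).as_matrix()
# project model for tilts, print expected rows
for t in (0,5,10,15,25):
    a=np.radians(t);P=[[40*np.cos(a)+s*np.cos(a),0,-9.6-(40+s)*np.sin(a)] for s in (18,6,-6,-18)]
    print(t,w2px(C,np.array(P)@Rt.T+o["tool_pos"]).round(1)[:,1])
```

```text
[ 533.12007655 -117.16410481  138.33563555] [-3.14135732e+00  5.29471133e-04 -2.93293976e+00] 9.933193000151725 0.0 [ 0.525588    0.11361047 -0.68661921]
120 318 328 | 122 314 337 | 124 314 337 | 126 314 337 | 128 314 337 | 130 311 338 | 132 308 343 | 134 308 343 | 136 312 339 | 138 314 337 | 140 314 337 | 142 314 337 | 144 314 337 | 146 314 337 | 148 309 342 | 150 309 342 | 152 311 340 | 154 314 337 | 156 315 336 | 158 315 336 | 160 315 336 | 162 316 336 | 164 317 338 | 166 311 342 | 168 311 341 | 170 314 337 | 172 317 336 | 174 316 336 | 176 316 336 | 178 318 336 | 180 322 336 | 182 317 342 | 184 311 342 | 186 313 339 | 188 316 336 | 190 316 336 | 192 315 336 | 194 315 336 | 196 315 336 | 198 315 336 | 200 315 336 | 202 315 336 | 204 315 336 | 206 315 336 | 208 315 336 | 210 314 336 | 212 314 336 | 214 314 336 | 216 314 336 | 218 314 336 | 220 314 336 | 222 314 336 | 224 314 336 | 226 314 336 | 228 314 336 | 230 314 336 | 232 314 336 | 234 314 336 | 236 314 336 | 238 314 336 | 240 314 336 | 242 314 336 | 244 314 336 | 246 314 336 | 248 314 336 | 250 314 336 | 252 314 335 | 254 314 336 | 256 314 336 | 258 314 335 | 260 314 335 | 262 314 336 | 264 311 338 | 266 307 341 | 268 305 345 | 270 305 345 | 272 305 345 | 274 306 344 | 276 307 343 | 278 311 342 | 280 312 338 | 282 312 338 | 284 312 338 | 286 312 338 | 288 312 338 | 290 312 338 | 292 315 335 | 300 359 359 | 302 288 361 | 304 287 362 | 306 287 362 | 308 287 363 | 310 286 363 | 312 286 363 | 314 286 362 | 316 286 363 | 318 286 363 | 320 286 364 | 322 286 364 | 324 286 364 | 326 286 364 | 328 286 364 | 0 [145.8 174.2 201.8 228.5]
5 [147.1 175.8 203.4 229.8]
10 [149.7 178.4 205.7 231.5]
15 [153.5 181.9 208.6 233.6]
25 [165.  191.9 216.4 238.8]
```

View pics/w2.png

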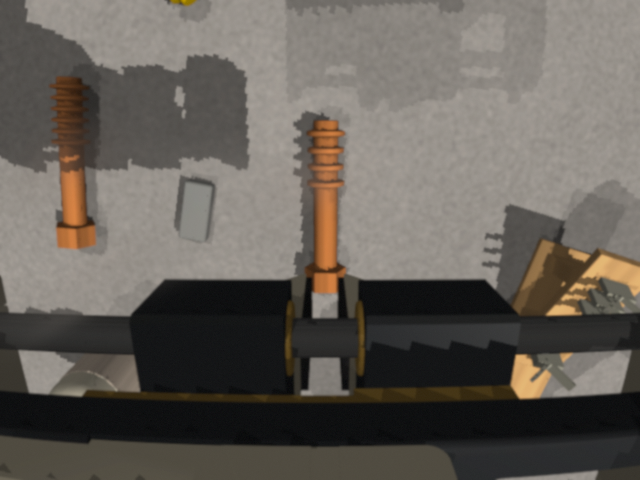

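The wrist view shows the fingers shut on nothing and the bolt still on the table. I'll check where the bolt lies now and where the fingers really are.

Run:
```python
from h import *
o=get_obs();C=cam("wrist",o)
print(px2w(C,[[325.5,133],[325.5,149.5],[326,167],[326.5,184],[325,270]],14).round(1))
print("TCP px",w2px(C,[o["tool_pos"],o["tool_pos"]*[1,1,0]+[0,0,14]]))
t=capture("top")[:,:,::-1];s=capture("scene")[:,:,::-1]
print("tcp in top",w2px(cam("top"),[o["tool_pos"]]),"scene",w2px(cam("scene"),[o["tool_pos"]]))
cv2.imwrite("pics/c2.png",np.hstack([cv2.resize(t[190:340,300:450],(400,400)),cv2.resize(s[170:340,170:340],(400,400))]))
print(o["joint_positions"])
```

```text
[[ 478.6 -129.9   14. ]
 [ 490.3 -127.4   14. ]
 [ 502.8 -124.4   14. ]
 [ 515.2 -121.4   14. ]
 [ 582.5 -108.3   14. ]]
TCP px [[325.41415582 268.15598792]
 [325.7188431  210.09687324]]
tcp in top [[357.30838948 260.34133716]] scene [[297.99828505 236.65514451]]
[-3.56742902e-01  4.23690276e-01  1.54433060e+00  6.75105960e-05
  1.16727163e+00 -2.13628026e+00]
```

View pics/c2.png

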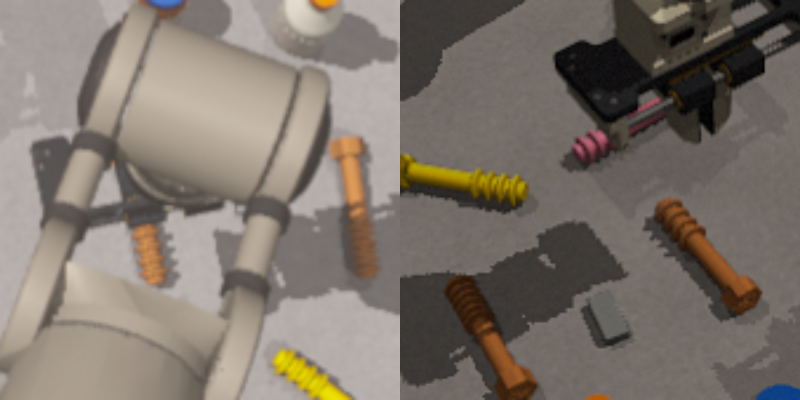

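Run:
```python
from h import *
o=get_obs();C=cam("wrist",o);Rt=R.from_euler('xyz',o["tcp_rot"]).as_matrix()
im=cv2.imread("pics/w2.png")[220:360,240:410]
im=np.clip(cv2.resize(im,None,fx=4,fy=4,interpolation=cv2.INTER_CUBIC).astype(float)*1.6,0,255)
s=cv2.imread("pics/c2.png")
def pt(p): return w2px(C,[Rt@np.array(p)+o["tool_pos"]])[0]
for h in(0,-20,-40):
    for y in(-5,5): 
        q=pt([0,y,h]);cv2.circle(im,tuple(int(v) for v in (q-[240,220])*4),4,(0,255,0),1);print(h,y,q.round(1))
    for y in(-5,5):
        q=pt([9.5,y,h]);cv2.circle(im,tuple(int(v) for v in (q-[240,220])*4),4,(255,0,255),1)
cv2.imwrite("pics/c3.png",im)
```

```text
0 -5 [314.9 268.2]
0 5 [335.9 268.2]
-20 -5 [313.9 283.9]
-20 5 [337.1 283.9]
-40 -5 [312.7 303.3]
-40 5 [338.5 303.3][ WARN:0@0.621] global loadsave.cpp:1063 imwrite_ Unsupported depth image for selected encoder is fallbacked to CV_8U.
```

View pics/c3.png

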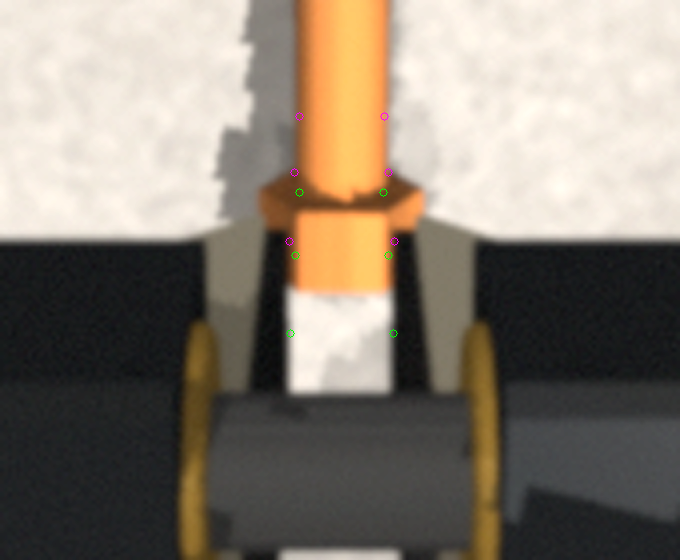

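The enlargement shows the closed fingertips at crop y≈225–230. That is well short of the stated TCP, which projects to y≈192. So the real fingertips look 10–30 mm higher than the reported TCP, and the fingers closed above the shank. I'll reopen and descend carefully, watching the force.

>>> arm_command --gripper '[60, 60, 60, 60, 60]' --pt "0 0 0.5" --pt "0 0 1" --pt "0 0 1" --pt "0 0 1" --pt "0 0 1" --twist '[0, 0, 0, 0, 0]'

```text
time: 7.8
tool_pos: [531.7, -116.6, 21.5]
tcp_rot: [3.14, -0.003, -2.933]
contact_force: [0.2, -0.8, -0.5]
grip_width: 55.5
finger_force: 0.0
```

>>> arm_command --gripper '[60, 60, 60, 60, 60]' --pt "0 0 0.3" --pt "0 0 0.25" --pt "0 0 0.1" --pt "0 0 0" --pt "0 0 0" --twist '[0, 0, 0, 0, 0]'

```text
time: 8.43
tool_pos: [533.5, -117.3, 8.7]
tcp_rot: [-3.141, 0.001, -2.933]
contact_force: [-0.2, -0.1, 0.8]
grip_width: 59.8
finger_force: 0.0
```

>>> arm_command --gripper '[60, 60, 60, 60, 60]' --pt "0 0 0.04" --pt "0 0 0.04" --pt "0 0 0.04" --pt "0 0 0" --pt "0 0 0" --twist '[0, 0, 0, 0, 0]'

```text
time: 9.05
tool_pos: [533.2, -117.2, 5.1]
tcp_rot: [3.141, 0.0, -2.933]
contact_force: [-0.1, -1.1, -0.9]
grip_width: 59.9
finger_force: 0.0
```

>>> arm_command --gripper '[60, 60, 60, 60, 60]' --pt "0 0 0.04" --pt "0 0 0.04" --pt "0 0 0.04" --pt "0 0 0" --pt "0 0 0" --twist '[0, 0, 0, 0, 0]'

```text
time: 9.68
tool_pos: [533.2, -117.2, 2.2]
tcp_rot: [3.142, 0.0, -2.933]
contact_force: [0.3, -0.5, -0.8]
grip_width: 60.0
finger_force: 0.0
```

Run:
```python
from h import *
o=get_obs();s=capture("scene")[:,:,::-1]
C=cam("scene");Rt=R.from_euler('xyz',o["tcp_rot"]).as_matrix()
q=w2px(C,[Rt@np.array([0,y,h])+o["tool_pos"] for h in(0,-20) for y in(-30,30)]);print(q.round(1),o["tool_pos"])
x0,y0=[int(v) for v in q.mean(0)-50]
im=cv2.resize(s[y0:y0+100,x0:x0+100],(500,500),interpolation=cv2.INTER_CUBIC)
for p in q: cv2.circle(im,tuple(int(v) for v in (p-[x0,y0]+.5)*5),4,(0,255,0),1)
cv2.imwrite("pics/c4.png",np.clip(im*1.5,0,255).astype(np.uint8))
```

```text
[[288.2 288.1]
 [312.5 273.9]
 [287.7 282.2]
 [312.4 267.9]] [ 533.16120642 -117.19301523    2.15685562]
```

View pics/c4.png

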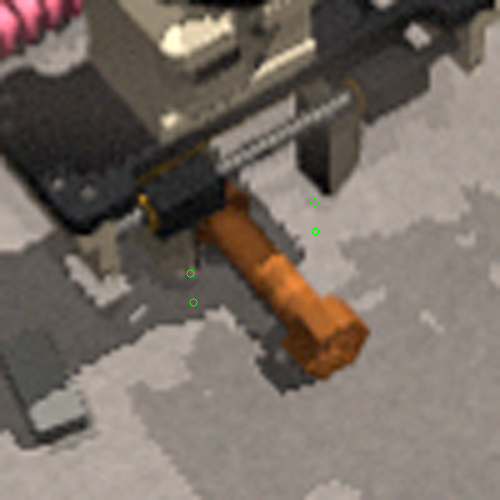

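The scene crop shows both fingertips about 20 mm above where the reported TCP should be: midpoint (255,236), against (254,267) predicted. I'll treat the fingers as about 20 mm short and keep descending in small steps, watching the force.

>>> arm_command --gripper '[60, 60, 60, 60, 60]' --pt "0 0 0.06" --pt "0 0 0.06" --pt "0 0 0.06" --pt "0 0 0.06" --pt "0 0 0" --twist '[0, 0, 0, 0, 0]'

```text
time: 10.35
tool_pos: [533.1, -117.2, -4.0]
tcp_rot: [3.141, -0.0, -2.933]
contact_force: [-0.1, -0.3, 0.5]
grip_width: 60.0
finger_force: 0.0
```

>>> arm_command --gripper '[60, 60, 60, 60, 60]' --pt "0 0 0.04" --pt "0 0 0.04" --pt "0 0 0.04" --pt "0 0 0.04" --pt "0 0 0" --twist '[0, 0, 0, 0, 0]'

```text
time: 10.98
tool_pos: [533.1, -117.2, -7.9]
tcp_rot: [3.141, -0.0, -2.933]
contact_force: [-0.2, -0.7, 0.4]
grip_width: 60.1
finger_force: 0.0
```

>>> arm_command --gripper '[60, 60, 60, 60, 60]' --pt "0 0 0.03" --pt "0 0 0.03" --pt "0 0 0.03" --pt "0 0 0.03" --pt "0 0 0" --twist '[0, 0, 0, 0, 0]'

```text
time: 11.6
tool_pos: [533.1, -117.2, -10.9]
tcp_rot: [3.141, -0.0, -2.933]
contact_force: [-0.6, -0.2, 0.1]
grip_width: 60.2
finger_force: 0.0
```

>>> arm_command --gripper '[60, 60, 60, 60, 60]' --pt "0 0 0.03" --pt "0 0 0.03" --pt "0 0 0.03" --pt "0 0 0" --pt "0 0 0" --twist '[0, 0, 0, 0, 0]'

```text
time: 12.22
tool_pos: [533.2, -117.2, -13.1]
tcp_rot: [3.142, 0.0, -2.933]
contact_force: [-0.3, 0.2, -0.3]
grip_width: 59.8
finger_force: 0.0
```

Tips should now be near z≈6–8. Close.

>>> arm_command --gripper '[10, 10, 10, 10, 10]' --pt "0 0 0.02" --pt "0 0 0.02" --pt "0 0 0" --pt "0 0 0" --pt "0 0 0" --twist '[0, 0, 0, 0, 0]'

```text
time: 12.85
tool_pos: [533.2, -117.2, -14.1]
tcp_rot: [3.142, 0.0, -2.933]
contact_force: [0.2, -0.3, 0.5]
grip_width: 14.3
finger_force: 0.0
```

>>> arm_command --gripper '[10, 10, 10, 10, 10]' --pt "0 0 0" --pt "0 0 0" --pt "0 0 0" --pt "0 0 0" --pt "0 0 0" --twist '[0, 0, 0, 0, 0]'

```text
time: 13.48
tool_pos: [533.2, -117.2, -13.9]
tcp_rot: [-3.142, 0.0, -2.933]
contact_force: [-0.7, 1.0, 4.6]
grip_width: 9.8
finger_force: 6.0
```

>>> arm_command --gripper '[60, 60, 60, 60, 60]' --pt "0 0 0" --pt "0 0 0" --pt "0 0 0" --pt "0 0 0" --pt "0 0 0" --twist '[0, 0, 0, 0, 0]'

```text
time: 14.1
tool_pos: [533.1, -117.2, -14.2]
tcp_rot: [3.141, -0.0, -2.933]
contact_force: [0.4, 0.2, 1.2]
grip_width: 55.3
finger_force: 0.0
```

Run:
```python
from h import *
o=get_obs();s=capture("wrist")[:,:,::-1];print(o["tool_pos"],o["contact_force"],o["grip_width"])
m=cv2.inRange(cv2.cvtColor(np.ascontiguousarray(s),cv2.COLOR_BGR2HSV),(3,120,40),(20,255,255))
C=cam("wrist",o)
for v in range(60,330,3):
    r=np.flatnonzero(m[v,250:400])+250
    if len(r)>5: print(v,r.min(),r.max(),end=' | ')
sc=capture("scene")[:,:,::-1]
a=cv2.resize(s[100:400,150:500],(466,400));b=cv2.resize(sc[210:310,240:323],(332,400),interpolation=cv2.INTER_CUBIC)
cv2.imwrite("pics/c5.png",np.clip(np.hstack([a,b])*1.4,0,255).astype(np.uint8))
```

```text
[ 533.13304146 -117.18679968  -14.15553867] [0.41585133 0.20594688 1.23802121] 55.330358285892096
126 304 349 | 129 304 349 | 132 304 349 | 135 304 349 | 138 304 349 | 141 302 350 | 144 292 359 | 147 291 361 | 150 291 361 | 153 296 358 | 156 304 349 | 159 304 348 | 162 304 348 | 165 304 348 | 168 304 348 | 171 304 348 | 174 300 353 | 177 294 359 | 180 294 359 | 183 294 358 | 186 299 354 | 189 304 348 | 192 304 348 | 195 304 348 | 198 304 348 | 201 304 348 | 204 298 354 | 207 294 358 | 210 294 358 | 213 294 358 | 216 295 358 | 219 301 351 | 222 304 348 | 225 304 347 | 228 304 347 | 231 301 352 | 234 294 357 | 237 292 359 | 240 292 359 | 243 293 359 | 246 293 358 | 249 298 354 | 252 303 348 | 255 304 347 | 258 305 347 | 261 305 347 | 264 305 347 | 267 305 347 | 270 305 347 | 273 305 347 | 276 305 347 | 279 305 347 | 282 305 346 | 285 305 346 | 288 305 346 | 291 305 346 | 294 305 345 | 297 305 345 | 300 305 345 | 303 305 345 | 306 305 345 | 309 305 345 | 312 305 345 | 315 305 345 | 318 308 338 |
```

View pics/c5.png

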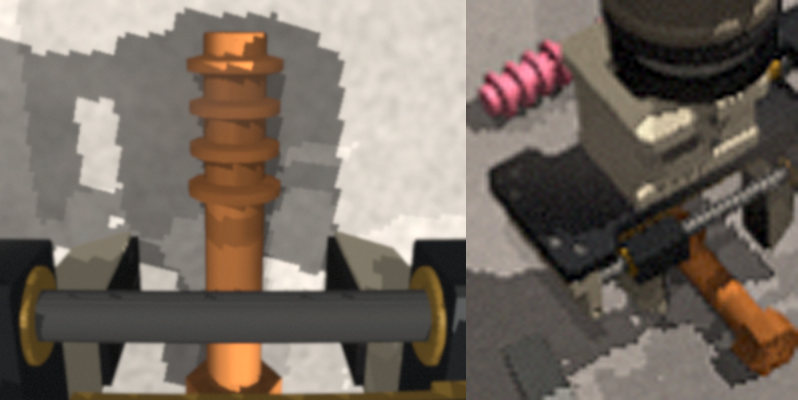

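The crop shows finger front corners at wrist px ≈(248,276) and (396,276), about 148 px apart for a 58 mm opening. That puts the true tips about 35 mm short of the reported TCP, which agrees with the 10 mm chord touch on top of the shank. I'll go down about 15 mm more.

>>> arm_command --gripper '[60, 60, 60, 60, 60]' --pt "0 0 0.1" --pt "0 0 0.1" --pt "0 0 0.1" --pt "0 0 0.05" --pt "0 0 0" --twist '[0, 0, 0, 0, 0]'

```text
time: 14.82
tool_pos: [533.1, -117.1, -23.0]
tcp_rot: [3.141, -0.0, -2.933]
contact_force: [-0.5, 0.2, 0.4]
grip_width: 59.9
finger_force: 0.0
```

>>> arm_command --gripper '[60, 60, 60, 60, 60]' --pt "0 0 0.05" --pt "0 0 0.05" --pt "0 0 0.05" --pt "0 0 0" --pt "0 0 0" --twist '[0, 0, 0, 0, 0]'

```text
time: 15.45
tool_pos: [533.2, -117.2, -26.6]
tcp_rot: [3.142, 0.0, -2.933]
contact_force: [0.4, 0.8, -1.4]
grip_width: 60.0
finger_force: 0.0
```

>>> arm_command --gripper '[40, 10, 10, 10, 10]' --pt "0 0 0.04" --pt "0 0 0.04" --pt "0 0 0" --pt "0 0 0" --pt "0 0 0" --twist '[0, 0, 0, 0, 0]'

```text
time: 16.08
tool_pos: [533.2, -117.2, -28.6]
tcp_rot: [3.142, 0.0, -2.933]
contact_force: [0.7, -0.8, -0.4]
grip_width: 17.2
finger_force: 30.0
```

>>> arm_command --gripper '[10, 10, 10, 10, 10]' --pt "0 0 0" --pt "0 0 0" --pt "0 0 0" --pt "0 0 0" --pt "0 0 0" --twist '[0, 0, 0, 0, 0]'

```text
time: 16.7
tool_pos: [533.2, -117.2, -28.6]
tcp_rot: [3.142, 0.0, -2.933]
contact_force: [-0.1, 0.0, -0.1]
grip_width: 17.5
finger_force: 30.0
```

Gripped: 17.5 mm at 30 N. I'll lift and measure the bolt's pose in the hand, plus a gauge estimate from the top picture.

>>> arm_command --gripper '[10, 10, 10, 10, 10]' --pt "0 0 -0.2" --pt "0 0 -1" --pt "0 0 -1" --pt "0 0 -1" --pt "0 0 -1" --twist '[0, 0, 0, 0, 0]'

```text
time: 17.32
tool_pos: [533.0, -117.2, 77.5]
tcp_rot: [3.142, 0.0, -2.933]
contact_force: [0.5, 0.2, -1.0]
grip_width: 16.9
finger_force: 30.0
```

>>> arm_command --gripper '[10, 10, 10, 10, 10]' --pt "0 0 -1" --pt "0 0 -0.8" --pt "0 0 0" --pt "0 0 0" --pt "0 0 0" --twist '[0, 0, 0, 0, 0]'

```text
time: 17.95
tool_pos: [532.5, -117.0, 120.3]
tcp_rot: [3.14, -0.002, -2.933]
contact_force: [-0.6, -0.2, -0.9]
grip_width: 16.9
finger_force: 30.0
```

```bash
cat >> h.py <<'E'
def profile(im,u0=250,u1=400,v0=60,v1=330):
    m=cv2.inRange(cv2.cvtColor(np.ascontiguousarray(im),cv2.COLOR_BGR2HSV),(3,120,40),(20,255,255))
    out=[]
    for v in range(v0,v1):
        r=np.flatnonzero(m[v,u0:u1])+u0
        if len(r)>8: out.append((v,r.min(),r.max()))
    return np.array(out)
E
python3 - <<'E'
from h import *
o=get_obs();s=capture("wrist")[:,:,::-1];print(o["time"],o["tool_pos"],o["tcp_rot"],o["contact_force"],o["grip_width"],o["finger_force"])
cv2.imwrite("pics/w3.png",s)
p=profile(s);print([tuple(int(a) for a in x) for x in p[::2]])
C=cam("top")
a=px2w(C,[[265.4,258.8],[269.8,232.6]],[70,40]);d=a[0]-a[1];print(a,np.linalg.norm(d),np.arctan2(d[1],d[0]))
a=px2w(C,[[170+65/3.125,190+178/3.125],[170+65/3.125,190+98/3.125]],[70,40]);d=a[0]-a[1];print(a,np.linalg.norm(d),np.arctan2(d[1],d[0]))
E
```

```text
17.95 [ 532.48901285 -116.96690274  120.31694696] [ 3.14041073e+00 -1.73605127e-03 -2.93300641e+00] [-0.60672097 -0.16340678 -0.91299762] 16.87277007173962 29.999907910823822
[(125, 309, 346), (127, 300, 349), (129, 300, 349), (131, 300, 349), (133, 300, 349), (135, 300, 349), (137, 300, 349), (139, 300, 349), (141, 300, 349), (143, 300, 349), (145, 296, 352), (147, 289, 360), (149, 287, 362), (151, 287, 362), (153, 287, 362), (155, 288, 361), (157, 294, 357), (159, 300, 349), (161, 308, 348), (163, 310, 348), (165, 312, 348), (167, 314, 347), (169, 313, 346), (171, 313, 346), (173, 316, 345), (175, 316, 344), (177, 315, 341), (179, 315, 341), (181, 328, 355), (183, 331, 359), (185, 326, 358), (187, 314, 358), (189, 311, 357), (191, 309, 356), (193, 306, 350), (195, 309, 348), (197, 319, 346), (199, 318, 347), (201, 307, 347), (203, 302, 347), (205, 302, 347), (207, 302, 347), (209, 302, 348), (211, 301, 350), (213, 294, 356), (215, 291, 359), (217, 290, 359), (219, 290, 359), (221, 290, 359), (223, 290, 359), (225, 291, 358), (227, 295, 354), (229, 300, 351), (231, 301, 348), (233, 
[... 369 characters left out ...]
277, 302, 347), (279, 301, 348), (281, 301, 348), (283, 301, 348), (285, 301, 348), (287, 301, 347), (289, 301, 347), (291, 301, 347), (293, 302, 347), (295, 302, 347), (297, 302, 347), (299, 302, 347), (301, 270, 379), (303, 269, 380), (305, 269, 380), (307, 269, 381), (309, 269, 381), (311, 268, 381), (313, 267, 382), (315, 267, 382), (317, 267, 382), (319, 267, 382), (321, 267, 383), (323, 267, 383), (325, 267, 383), (327, 267, 383), (329, 267, 383)]
[[547.32191284  87.43124992  70.        ]
 [613.94928937  80.72797874  40.        ]] 73.37670712049862 3.041321699280543
[[574.31933979 259.52431437  70.        ]
 [640.51150188 268.81312075  40.        ]] 73.26448147010535 -3.002172177396558
```

```bash
cat >> h.py <<'E'
from scipy.optimize import least_squares
def fitbolt(rows,us,ws,xs,shank=None):
    """held bolt in tool frame from ridge rows, centre columns and widths (wrist cam): x0,y0,z0,tilt,yaw"""
    c=get_calibration("wrist");C=(c["mtx"],c["dist_coeffs"],c["mount"])
    def pts(q,x,r):
        a,b=q[3],q[4];ax=np.array([np.cos(a)*np.cos(b),np.cos(a)*np.sin(b),-np.sin(a)]);n=np.array([-np.sin(b),np.cos(b),0])
        cs=q[:3]+np.outer(x,ax)
        # silhouette: offset raised toward the camera
        D=np.linalg.norm(cs-c["mount"][:3,3],axis=1)[:,None];s=r/D
        up=(c["mount"][:3,3]-cs)/D; up=up-np.outer(up@ax,ax); up/=np.linalg.norm(up,axis=1)[:,None]
        k=np.sqrt(1-s**2)
        return w2px(C,cs+up*r*s+n*r*k),w2px(C,cs+up*r*s-n*r*k)
    def f(q):
        A,B=pts(q,np.array(xs),13.75);m=(A+B)/2
        return np.r_[m[:,1]-rows,m[:,0]-us,(np.abs(A[:,0]-B[:,0])-ws)*.7]
    r=least_squares(f,[40,0,-42,0,0],loss='soft_l1');return r.x,r.fun
E
python3 - <<'E'
from h import *
x,f=fitbolt([151,187,219.5,252],[324.5,325,324.7,324.7],[76,74,70,72],[18,6,-6,-18]);print(x.round(3),f.round(1))
x,f=fitbolt([148.5,180,210.5,240.5],[326,326.3,326,325.7],[71,66.5,65.5,68],[18,6,-6,-18]);print(x.round(3),f.round(1))
E
```

```text
[ 3.8804e+01 -3.0900e-01 -3.6306e+01 -1.0200e-01 -1.0000e-03] [ 2.8 -0.1 -0.2 -1.   0.2 -0.3  0.   0.1 -0.4  0.5  2.7  0.7]
[ 3.9470e+01  2.0300e-01 -2.3565e+01 -1.1200e-01  4.0000e-03] [ 0.9  0.1 -0.2 -0.6  0.2 -0.2 -0.1  0.1 -0.8  2.   2.2 -0. ]
```

>>> arm_command --gripper '[10, 10, 10, 10, 10]' --pt "-0.475 0.924 0" --pt "-0.475 0.924 0" --pt "-0.475 0.924 0" --pt "-0.475 0.924 0" --pt "-0.475 0.924 0" --twist '[0, 0, 0, 0, 0]'

```text
time: 18.62
tool_pos: [567.2, 9.0, 120.7]
tcp_rot: [3.141, -0.001, -2.933]
contact_force: [-0.5, 0.3, -1.0]
grip_width: 16.9
finger_force: 30.0
```

>>> arm_command --gripper '[10, 10, 10, 10, 10]' --pt "-0.475 0.924 0" --pt "-0.475 0.924 0" --pt "-0.475 0.924 0" --pt "0 0 0" --pt "0 0 0" --twist '[0, 0, 0, 0.88, 0.88]'

```text
time: 19.25
tool_pos: [587.5, 83.7, 120.5]
tcp_rot: [3.142, -0.001, -3.088]
contact_force: [-1.2, -0.1, -0.7]
grip_width: 17.0
finger_force: 30.0
```

>>> arm_command --gripper '[10, 10, 10, 10, 10]' --pt "0 0 0" --pt "0 0 0" --pt "0 0 0" --pt "0 0 0" --pt "0 0 0" --twist '[0.89, 0.89, 0, 0, 0]'

```text
time: 19.88
tool_pos: [587.8, 83.3, 121.2]
tcp_rot: [3.142, -0.0, 3.042]
contact_force: [-0.5, 0.3, -1.7]
grip_width: 17.0
finger_force: 30.0
```

Run:
```python
from h import *
o=get_obs();s=capture("wrist")[:,:,::-1];print(o["time"],o["tool_pos"],o["tcp_rot"],o["finger_force"])
cv2.imwrite("pics/w4.png",s)
C=cam("wrist",o)
# predicted gauge points, bed corners guess
u=np.array([np.cos(3.041),np.sin(3.041),0]);v=np.array([-u[1],u[0],0]);z=np.array([0,0,1.])
c,sn=np.cos(np.radians(25)),np.sin(np.radians(25));X=u*c+z*sn;N=-u*sn+z*c;O=np.array([551.9,86.9,81])
P={f"{x},{y},{n}":O+x*X+y*v+n*N for x in(-12,0,12) for y,n in((-15,2),(15,2))}
q=w2px(C,list(P.values()))
for k,a in zip(P,q):print(k,a.round(1))
# light enlarged crop
a=s[60:300,210:450];a=cv2.resize(a,(600,600),interpolation=cv2.INTER_CUBIC)
cv2.imwrite("pics/c6.png",np.clip(a*1.3,0,255).astype(np.uint8))
```

```text
19.875 [587.76029511  83.25257864 121.24326675] [ 3.14155544e+00 -2.52564433e-04  3.04208970e+00] 29.999853372573853
-12,-15,2 [352.1 200.4]
-12,15,2 [298.4 200.3]
0,-15,2 [353.  182.4]
0,15,2 [297.6 182.3]
12,-15,2 [353.9 163.2]
12,15,2 [296.7 163.2]
```

View pics/c6.png

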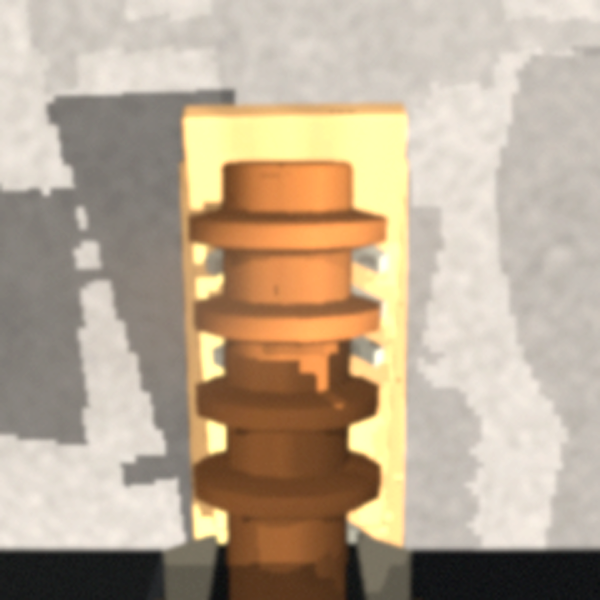

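Teeth show at wrist rows ≈165 and 201, with the mid one hidden at about 182. Predicted rows are 163/182/200, so the gauge estimate holds. Its centre is about 2 mm to tool +y. The bolt is level in the hand. Geometrically, a vertical descent makes the upper tooth enter between the right ridges, then tilts the bolt in the grip until it seats. I'll lower it gently.

>>> arm_command --gripper '[10, 10, 10, 10, 10]' --pt "0 0.09 0.9" --pt "0 0 0.9" --pt "0 0 0.6" --pt "0 0 0.25" --pt "0 0 0.1" --twist '[0, 0, 0, 0, 0]'

```text
time: 20.55
tool_pos: [588.3, 85.5, 52.8]
tcp_rot: [3.141, 0.0, 3.041]
contact_force: [-0.6, 0.3, -0.7]
grip_width: 16.9
finger_force: 30.0
```

>>> arm_command --gripper '[10, 10, 10, 10, 10]' --pt "0 0 0.06" --pt "0 0 0.06" --pt "0 0 0.06" --pt "0 0 0.06" --pt "0 0 0.06" --twist '[0, 0, 0, 0, 0]'

```text
time: 21.18
tool_pos: [588.9, 85.4, 45.8]
tcp_rot: [3.141, 0.002, 3.041]
contact_force: [1.5, -1.6, 3.7]
grip_width: 17.2
finger_force: 30.0
```

>>> arm_command --gripper '[10, 10, 10, 10, 10]' --pt "0 0 0.04" --pt "0 0 0.04" --pt "0 0 0.04" --pt "0 0 0" --pt "0 0 0" --twist '[0, 0, 0, 0, 0]'

```text
time: 21.8
tool_pos: [588.7, 85.4, 42.4]
tcp_rot: [3.141, 0.001, 3.041]
contact_force: [4.4, -2.5, 3.9]
grip_width: 17.2
finger_force: 30.0
```

Run:
```python
from h import *
o=get_obs();s=capture("wrist")[:,:,::-1];print(o["time"],o["tool_pos"],o["tcp_rot"],o["contact_force"],o["moment"])
cv2.imwrite("pics/w5.png",s)
p=profile(s,270,380);print([tuple(int(a) for a in x) for x in p[::2]])
```

```text
21.8 [588.70093854  85.42658083  42.38880584] [3.14143318e+00 1.42765646e-03 3.04123702e+00] [ 4.43468558 -2.49664995  3.87537068] [-0.18657556 -0.63273883  0.00952429]
[(94, 282, 379), (96, 270, 379), (98, 270, 379), (100, 270, 343), (105, 286, 345), (107, 285, 298), (109, 285, 297), (111, 285, 345), (113, 285, 334), (115, 287, 338), (117, 286, 337), (119, 277, 339), (121, 270, 338), (123, 270, 343), (125, 270, 349), (127, 270, 351), (129, 270, 353), (131, 270, 353), (133, 270, 353), (135, 270, 353), (137, 270, 353), (139, 270, 352), (141, 270, 351), (143, 270, 351), (145, 270, 359), (147, 270, 363), (149, 270, 366), (151, 270, 366), (153, 270, 367), (155, 270, 367), (157, 270, 367), (159, 270, 367), (161, 270, 368), (163, 270, 369), (165, 272, 369), (167, 271, 370), (169, 271, 369), (171, 274, 370), (173, 274, 371), (175, 275, 376), (177, 275, 378), (179, 298, 379), (181, 293, 355), (183, 290, 359), (185, 287, 362), (187, 286, 362), (189, 286, 362), (191, 286, 363), (193, 285, 364), (195, 284, 367), (197, 280, 379), (199, 278, 379), (201, 277, 379), (203, 277, 379), (205, 274, 379)
[... 321 characters left out ...]
9), (245, 270, 379), (247, 270, 379), (249, 270, 379), (251, 270, 379), (253, 270, 379), (255, 270, 379), (257, 270, 379), (259, 270, 379), (261, 271, 379), (263, 271, 379), (265, 271, 379), (267, 271, 379), (269, 271, 379), (271, 271, 379), (273, 271, 379), (275, 271, 379), (277, 271, 379), (279, 272, 379), (281, 300, 348), (283, 300, 348), (285, 300, 348), (287, 301, 348), (289, 302, 347), (291, 302, 347), (293, 302, 347), (295, 302, 347), (297, 302, 347), (299, 302, 347), (301, 271, 379), (303, 270, 379), (305, 270, 379), (307, 270, 379), (309, 270, 379), (311, 270, 379), (313, 270, 379), (315, 270, 379), (317, 270, 379), (319, 270, 379), (321, 270, 379), (323, 270, 379), (325, 270, 379)]
```

>>> arm_command --gripper '[10, 10, 10, 10, 10]' --pt "-0.02 -0.03 0.04" --pt "0 0 0.04" --pt "0 0 0.04" --pt "0 0 0.04" --pt "0 0 0.04" --twist '[0, 0, 0, 0, 0]'

```text
time: 22.48
tool_pos: [588.3, 84.9, 37.0]
tcp_rot: [3.141, -0.0, 3.041]
contact_force: [3.5, 1.8, 3.3]
grip_width: 17.5
finger_force: 30.0
```

>>> arm_command --gripper '[10, 10, 10, 10, 10]' --pt "0 0 0.04" --pt "0 0 0.04" --pt "0 0 0.04" --pt "0 0 0.04" --pt "0 0 0.04" --twist '[0, 0, 0, 0, 0]'

```text
time: 23.1
tool_pos: [587.9, 84.8, 31.9]
tcp_rot: [3.142, -0.001, 3.041]
contact_force: [0.7, 1.4, 4.1]
grip_width: 17.1
finger_force: 30.0
```

>>> arm_command --gripper '[10, 10, 10, 10, 10]' --pt "0 0 0.04" --pt "0 0 0.04" --pt "0 0 0.04" --pt "0 0 0.04" --pt "0 0 0.04" --twist '[0, 0, 0, 0, 0]'

```text
time: 23.72
tool_pos: [588.7, 85.0, 27.6]
tcp_rot: [3.141, 0.001, 3.041]
contact_force: [1.0, 3.2, 7.3]
grip_width: 17.1
finger_force: 30.0
```

>>> arm_command --gripper '[10, 10, 10, 10, 10]' --pt "0 0 0.03" --pt "0 0 0.03" --pt "0 0 0.03" --pt "0 0 0" --pt "0 0 0" --twist '[0, 0, 0, 0, 0]'

```text
time: 24.35
tool_pos: [588.6, 84.5, 24.8]
tcp_rot: [-3.141, 0.0, 3.041]
contact_force: [3.2, 0.6, -1.5]
grip_width: 17.2
finger_force: 30.0
```

>>> arm_command --gripper '[10, 10, 10, 10, 10]' --pt "0 0 0.02" --pt "0 0 0.02" --pt "0 0 0.02" --pt "0 0 0" --pt "0 0 0" --twist '[0, 0, 0, 0, 0]'

```text
time: 24.98
tool_pos: [588.3, 84.8, 23.4]
tcp_rot: [3.142, -0.0, 3.041]
contact_force: [2.8, -0.4, -0.7]
grip_width: 17.0
finger_force: 30.0
```

>>> arm_command --gripper '[10, 10, 10, 10, 10]' --pt "0 0 0.02" --pt "0 0 0.02" --pt "0 0 0.02" --pt "0 0 0" --pt "0 0 0" --twist '[0, 0, 0, 0, 0]'

```text
time: 25.6
tool_pos: [588.2, 84.8, 21.9]
tcp_rot: [3.141, -0.001, 3.041]
contact_force: [0.5, 0.3, 2.4]
grip_width: 17.3
finger_force: 30.0
```

Height and force match a seated bolt. Release.

>>> arm_command --gripper '[20, 24, 30, 40, 50]' --pt "0 0 0" --pt "0 0 0" --pt "0 0 0" --pt "0 0 0" --pt "0 0 0" --twist '[0, 0, 0, 0, 0]'

```text
time: 26.22
tool_pos: [588.5, 84.7, 21.9]
tcp_rot: [3.142, 0.0, 3.041]
contact_force: [0.5, -1.1, -0.9]
grip_width: 45.4
finger_force: 0.0
```

>>> arm_command --gripper '[50, 50, 50, 50, 50]' --pt "0 0 0" --pt "0 0 -0.4" --pt "0 0 -1" --pt "0 0 -1" --pt "0 0 -1" --twist '[0, 0, 0, 0, 0]'

```text
time: 26.85
tool_pos: [588.6, 84.7, 108.5]
tcp_rot: [3.141, 0.001, 3.041]
contact_force: [-0.7, 0.2, 0.4]
grip_width: 50.3
finger_force: 0.0
```

>>> arm_command --gripper '[60, 60, 60, 60, 60]' --pt "0 0 -1" --pt "0 0 0" --pt "0 0 0" --pt "0 0 0" --pt "0 0 0" --twist '[0, 0, 0, 0, 0]'

```text
time: 27.48
tool_pos: [588.0, 84.6, 131.1]
tcp_rot: [-3.141, -0.002, 3.041]
contact_force: [-0.6, 0.1, 0.0]
grip_width: 59.9
finger_force: 0.0
```

Run:
```python
from h import *
o=get_obs();s=capture("wrist")[:,:,::-1];print(o["time"],o["tool_pos"],o["tcp_rot"],o["contact_force"])
cv2.imwrite("pics/w6.png",s)
C=cam("wrist",o)
u=np.array([np.cos(3.041),np.sin(3.041),0]);v=np.array([-u[1],u[0],0]);z=np.array([0,0,1.])
c,sn=np.cos(np.radians(25)),np.sin(np.radians(25));X=u*c+z*sn;N=-u*sn+z*c;O=np.array([551.9,86.9,81])
O=O+np.array([.3,1.5,0])
for x in (27,18,12,6,0,-6,-12,-18,-84,-100): print(x,w2px(C,[O+x*X-13.75*v,O+x*X+13.75*v]).round(1).tolist())
h=cv2.cvtColor(np.ascontiguousarray(s),cv2.COLOR_BGR2HSV)
# bolt vs bed by saturation/hue along columns: print hue profile at column offset of ridge edges
for col in (300,304,308,312,326,340,344,348,352):
    print(col,[int(a) for a in h[110:290:2,col,0]])
print('val',[int(a) for a in h[110:290:2,326,2]]);print('val304',[int(a) for a in h[110:290:2,304,2]]);print('val348',[int(a) for a in h[110:290:2,348,2]])
```

```text
27.475 [588.04575064  84.64971856 131.0614686 ] [-3.14145632e+00 -1.54599099e-03  3.04122921e+00] [-0.55885588  0.13682973  0.03992654]
27 [[351.4, 134.9], [299.4, 134.9]]
18 [[350.8, 149.9], [300.0, 149.9]]
12 [[350.4, 159.5], [300.4, 159.5]]
6 [[350.0, 168.9], [300.8, 168.9]]
0 [[349.6, 177.9], [301.1, 177.9]]
-6 [[349.3, 186.7], [301.5, 186.7]]
-12 [[348.9, 195.3], [301.9, 195.3]]
-18 [[348.5, 203.6], [302.2, 203.6]]
-84 [[345.2, 280.7], [305.4, 280.7]]
-100 [[344.5, 296.1], [306.1, 296.1]]
300 [18, 17, 17, 16, 16, 16, 17, 20, 20, 17, 17, 16, 16, 16, 16, 16, 17, 17, 16, 15, 13, 14, 15, 16, 19, 19, 19, 18, 16, 16, 16, 16, 17, 19, 20, 19, 20, 17, 16, 17, 16, 16, 23, 23, 24, 24, 18, 16, 17, 17, 17, 16, 16, 17, 17, 17, 17, 16, 17, 16, 16, 16, 16, 16, 16, 17, 16, 16, 16, 16, 17, 17, 17, 16, 17, 16, 16, 17, 16, 16, 20, 23, 22, 20, 20, 17, 17, 21, 22, 20]
304 [17, 16, 16, 16, 17, 17, 17, 19, 19, 17, 17, 16, 16, 16, 17, 16, 16, 14, 13, 13, 13, 13, 13, 13, 13, 14, 15, 15, 14, 13, 13, 13, 13, 14, 15, 22, 17, 14, 13, 13, 13, 13, 14, 17, 21, 17, 13, 13, 14, 14, 14, 15, 16, 16, 17, 16, 17, 16,
[... 3338 characters left out ...]
 96, 95, 111, 167, 130, 97, 100, 101, 102, 105, 117, 136, 141, 139, 140, 140, 140, 140, 140, 141, 140, 141, 141, 130, 114, 118, 120, 126, 140, 140, 142, 141, 140, 141, 141, 142, 140, 132, 131, 168, 205, 209, 207, 195, 176, 191, 170, 169, 171]
val348 [224, 223, 224, 223, 223, 223, 223, 223, 223, 223, 223, 223, 222, 219, 219, 219, 200, 158, 122, 124, 129, 130, 134, 140, 136, 120, 128, 158, 127, 124, 134, 137, 135, 129, 115, 115, 139, 143, 150, 157, 146, 131, 121, 109, 112, 117, 122, 135, 147, 152, 156, 188, 213, 218, 219, 219, 219, 219, 218, 218, 219, 218, 218, 213, 193, 190, 188, 191, 211, 219, 216, 198, 188, 189, 189, 189, 186, 158, 130, 129, 127, 127, 128, 148, 157, 129, 125, 132, 146, 152]
```

The coarse bolt's ridges (rows ≈151/171/189/206) interleave evenly with the three teeth (rows ≈162/180/198), so it is seated and released. Now the fine bolt.

>>> arm_command --gripper '[60, 60, 60, 60, 60]' --pt "0.024 -0.998 0" --pt "0.024 -0.998 0" --pt "0.024 -0.998 0" --pt "0.024 -0.998 0" --pt "0.024 -0.998 0" --twist '[0, 0, 0, 0, 0]'

```text
time: 28.15
tool_pos: [572.7, -39.9, 131.6]
tcp_rot: [3.141, -0.001, 3.041]
contact_force: [-0.8, -0.4, -0.5]
grip_width: 59.8
finger_force: 0.0
```

>>> arm_command --gripper '[60, 60, 60, 60, 60]' --pt "0.024 -0.998 0" --pt "0.024 -0.998 0" --pt "0.024 -0.998 0" --pt "0.024 -0.998 0" --pt "0.024 -0.998 0" --twist '[0, 0, 0, 0, 0]'

```text
time: 28.78
tool_pos: [557.3, -163.7, 131.6]
tcp_rot: [3.141, -0.0, 3.041]
contact_force: [0.2, -0.3, -0.1]
grip_width: 60.1
finger_force: 0.0
```

>>> arm_command --gripper '[60, 60, 60, 60, 60]' --pt "0.024 -0.998 0" --pt "0.024 -0.998 0" --pt "0.024 -0.998 0" --pt "0.024 -0.998 0" --pt "0.024 -0.998 0" --twist '[0, 0, 0, 0, 0]'

```text
time: 29.4
tool_pos: [541.8, -287.7, 131.6]
tcp_rot: [3.141, -0.0, 3.041]
contact_force: [-0.5, 0.6, 0.7]
grip_width: 59.9
finger_force: 0.0
```

>>> arm_command --gripper '[60, 60, 60, 60, 60]' --pt "0.024 -0.998 0" --pt "0 0 0" --pt "0 0 0" --pt "0 0 0" --pt "0 0 0" --twist '[0, -0.71, -0.71, -0.71, 0]'

```text
time: 30.02
tool_pos: [538.9, -312.1, 131.8]
tcp_rot: [3.141, -0.0, -3.057]
contact_force: [0.1, -0.2, 0.6]
grip_width: 60.0
finger_force: 0.0
```

Run:
```python
from h import *
o=get_obs();s=capture("wrist")[:,:,::-1];print(o["time"],o["tool_pos"],o["tcp_rot"])
cv2.imwrite("pics/w7.png",s)
p=profile(s,270,380);print([tuple(int(a) for a in x) for x in p])
```

```text
30.025 [ 538.88045968 -312.07306116  131.77451287] [ 3.14142097e+00 -3.17240641e-05 -3.05679231e+00]
[(121, 311, 330), (122, 308, 331), (123, 308, 331), (124, 308, 331), (125, 308, 331), (126, 308, 331), (127, 308, 331), (128, 308, 333), (129, 306, 338), (130, 303, 338), (131, 302, 337), (132, 302, 334), (133, 305, 332), (134, 307, 332), (135, 308, 332), (136, 308, 332), (137, 308, 332), (138, 308, 332), (139, 308, 332), (140, 308, 337), (141, 306, 338), (142, 304, 337), (143, 303, 336), (144, 304, 333), (145, 307, 332), (146, 309, 332), (147, 309, 332), (148, 309, 332), (149, 309, 332), (150, 310, 332), (151, 309, 333), (152, 309, 338), (153, 306, 338), (154, 304, 337), (155, 305, 335), (156, 307, 333), (157, 309, 332), (158, 310, 332), (159, 311, 332), (160, 311, 332), (161, 312, 332), (162, 312, 332), (163, 313, 337), (164, 313, 338), (165, 308, 338), (166, 307, 336), (167, 308, 334), (168, 310, 333), (169, 312, 333), (170, 312, 333), (171, 312, 333), (172, 312, 333), (173, 313, 332), (174, 315, 330), (175, 319, 338), (176, 316, 338), (177, 309, 337), (178, 309, 334), (179, 310, 3
[... 1293 characters left out ...]
6), (256, 314, 336), (257, 314, 336), (258, 314, 336), (259, 314, 336), (260, 314, 336), (261, 314, 336), (262, 314, 336), (263, 315, 336), (264, 315, 337), (265, 314, 337), (266, 314, 338), (267, 312, 340), (268, 311, 342), (269, 310, 345), (270, 308, 346), (271, 306, 346), (272, 306, 346), (273, 306, 346), (274, 306, 346), (275, 306, 346), (276, 306, 346), (277, 306, 347), (278, 306, 346), (279, 306, 346), (280, 306, 346), (281, 307, 346), (282, 307, 346), (283, 307, 347), (284, 307, 347), (285, 307, 347), (286, 307, 347), (287, 307, 347), (288, 307, 346), (289, 308, 345), (290, 309, 344), (291, 310, 343), (292, 312, 342), (293, 313, 340), (294, 315, 339), (295, 316, 338), (296, 318, 333)]
```

Run:
```python
from h import *
o=get_obs();C=cam("wrist",o)
rr=px2w(C,[[320.2,130.5],[320.7,142],[321.2,153.5],[321.7,165],[322.2,176.5],[322.6,188]],14)
a,b=px2w(C,[[319.5,125],[326.5,277]],14); ax=(a-b)/np.linalg.norm(a-b); yaw=np.arctan2(ax[1],ax[0])
org=rr.mean(0); g=org-39*ax; g[2]=-29
Rt=R.from_euler('xyz',o["tcp_rot"]).as_matrix()
print(rr.round(1).tolist(),org,ax,yaw,yaw-o["tcp_rot"][2],Rt.T@(g-o["tool_pos"])/25)
# coarse earlier measured with the same method: est. -40 -> fit -38.9
```

```text
[[479.0, -320.5, 14.0], [487.0, -319.5, 14.0], [495.1, -318.5, 14.0], [503.2, -317.4, 14.0], [511.5, -316.4, 14.0], [519.8, -315.4, 14.0]] [ 499.27495677 -317.94336883   14.        ] [-0.99182316 -0.1276198   0.        ] -3.013623874806975 0.04386243257013511 [ 0.03899418 -0.03763161  6.43147193]
```

>>> arm_command --gripper '[60, 60, 60, 60, 60]' --pt "0.04 -0.04 1" --pt "0 0 1" --pt "0 0 1" --pt "0 0 1" --pt "0 0 0.9" --twist '[-0.5, 0, 0, 0, 0]'

```text
time: 30.7
tool_pos: [538.0, -312.7, 8.5]
tcp_rot: [3.141, -0.0, -3.014]
contact_force: [-0.2, 0.0, -0.3]
grip_width: 59.9
finger_force: 0.0
```

>>> arm_command --gripper '[60, 60, 60, 60, 60]' --pt "0 0 0.7" --pt "0 0 0.5" --pt "0 0 0.2" --pt "0 0 0.08" --pt "0 0 0.04" --twist '[0, 0, 0, 0, 0]'

```text
time: 31.32
tool_pos: [538.4, -312.9, -28.1]
tcp_rot: [-3.141, 0.001, -3.012]
contact_force: [-0.2, -0.9, -0.8]
grip_width: 60.0
finger_force: 0.0
```

>>> arm_command --gripper '[40, 10, 10, 10, 10]' --pt "0 0 0" --pt "0 0 0" --pt "0 0 0" --pt "0 0 0" --pt "0 0 0" --twist '[0, 0, 0, 0, 0]'

```text
time: 31.95
tool_pos: [538.0, -312.6, -28.6]
tcp_rot: [3.142, 0.0, -3.012]
contact_force: [-0.2, 0.2, -0.4]
grip_width: 17.4
finger_force: 30.0
```

>>> arm_command --gripper '[10, 10, 10, 10, 10]' --pt "0 0 0" --pt "0 0 0" --pt "0 0 0" --pt "0 0 0" --pt "0 0 0" --twist '[0, 0, 0, 0, 0]'

```text
time: 32.58
tool_pos: [538.1, -312.6, -28.6]
tcp_rot: [3.142, 0.0, -3.012]
contact_force: [0.5, 0.2, -0.4]
grip_width: 17.2
finger_force: 30.0
```

>>> arm_command --gripper '[10, 10, 10, 10, 10]' --pt "0 0 -0.4" --pt "0 0 -1" --pt "0 0 -1" --pt "0 0 -1" --pt "0 0 -1" --twist '[0, 0, 0, 0, 0]'

```text
time: 33.2
tool_pos: [538.0, -312.5, 82.8]
tcp_rot: [-3.141, 0.0, -3.012]
contact_force: [0.2, 0.1, -1.7]
grip_width: 17.1
finger_force: 30.0
```

>>> arm_command --gripper '[10, 10, 10, 10, 10]' --pt "0 0 -1" --pt "0 0 -1" --pt "-0.263 0.981 0" --pt "-0.263 0.981 0" --pt "-0.263 0.981 0" --twist '[0, 0, 0, 0, 0]'

```text
time: 33.83
tool_pos: [547.6, -234.6, 130.6]
tcp_rot: [3.14, -0.001, -3.012]
contact_force: [0.5, 0.7, -0.2]
grip_width: 16.9
finger_force: 30.0
```

>>> arm_command --gripper '[10, 10, 10, 10, 10]' --pt "-0.263 0.981 0" --pt "-0.263 0.981 0" --pt "-0.263 0.981 0" --pt "-0.263 0.981 0" --pt "-0.263 0.981 0" --twist '[0, 0, 0, 0, 0]'

```text
time: 34.45
tool_pos: [564.1, -108.8, 130.6]
tcp_rot: [3.14, -0.002, -3.012]
contact_force: [-0.4, -1.0, -0.3]
grip_width: 16.8
finger_force: 30.0
```

>>> arm_command --gripper '[10, 10, 10, 10, 10]' --pt "-0.263 0.981 0" --pt "-0.263 0.981 0" --pt "-0.263 0.981 0" --pt "-0.263 0.981 0" --pt "-0.263 0.981 0" --twist '[0, 0, 0, 0, 0]'

```text
time: 35.08
tool_pos: [580.5, 16.8, 130.5]
tcp_rot: [3.141, -0.002, -3.012]
contact_force: [0.5, -0.7, -0.4]
grip_width: 17.3
finger_force: 30.0
```

>>> arm_command --gripper '[10, 10, 10, 10, 10]' --pt "-0.263 0.981 0" --pt "-0.263 0.981 0" --pt "-0.263 0.981 0" --pt "-0.263 0.981 0" --pt "-0.263 0.981 0" --twist '[0, 0, 0, 0, 0]'

```text
time: 35.7
tool_pos: [597.1, 142.4, 130.5]
tcp_rot: [3.141, -0.002, -3.012]
contact_force: [0.3, -0.4, -0.5]
grip_width: 16.5
finger_force: 30.0
```

>>> arm_command --gripper '[10, 10, 10, 10, 10]' --pt "-0.263 0.981 0" --pt "-0.263 0.981 0" --pt "-0.263 0.981 0" --pt "-0.263 0.981 0" --pt "-0.263 0.981 0" --twist '[0, 0, 0, 0, 0]'

```text
time: 36.33
tool_pos: [613.7, 268.1, 130.4]
tcp_rot: [3.142, -0.002, -3.012]
contact_force: [0.4, 0.3, -1.1]
grip_width: 17.4
finger_force: 30.0
```

>>> arm_command --gripper '[10, 10, 10, 10, 10]' --pt "0 0 0" --pt "0 0 0" --pt "0 0 0" --pt "0 0 0" --pt "0 0 0" --twist '[-0.11, 0, 0, 0, 0]'

```text
time: 36.95
tool_pos: [615.4, 265.8, 131.5]
tcp_rot: [3.142, 0.0, -3.004]
contact_force: [-0.1, -0.1, -0.2]
grip_width: 17.0
finger_force: 30.0
```

Run:
```python
from h import *
o=get_obs();s=capture("wrist")[:,:,::-1];print(o["time"],o["tool_pos"],o["tcp_rot"],o["finger_force"])
cv2.imwrite("pics/w8.png",s);C=cam("wrist",o)
yaw=-3.002;u=np.array([np.cos(yaw),np.sin(yaw),0]);v=np.array([-u[1],u[0],0]);z=np.array([0,0,1.])
c,sn=np.cos(np.radians(25)),np.sin(np.radians(25));X=u*c+z*sn;N=-u*sn+z*c;O=np.array([578.9+1.1,260.1+1.4,81])
for x in(16,8,0,-8,-16): print(x,w2px(C,[O+x*X-15*v+2*N,O+x*X+15*v+2*N]).round(1).tolist())
print(w2px(C,[O+30*X-28*N,O-20*X-28*N]))
h=cv2.cvtColor(np.ascontiguousarray(s),cv2.COLOR_BGR2HSV)
# bed mask: wood, hue 14-24 high S vs grey table
m=(h[...,1]>70)
for r in range(70,285,6):
    c_=np.flatnonzero(m[r,230:430])+230
    if len(c_): print((r,int(c_.min()),int(c_.max())),end=' ')
print()
# tooth profile: saturation is low on grey teeth
for col in list(range(286,302,3))+list(range(350,368,3)): print(col,[int(a) for a in h[130:240:2,col,1]])
```

```text
36.95 [615.41476217 265.8120338  131.52473221] [ 3.14152532e+00  1.08780637e-04 -3.00350382e+00] 29.997621774673462
16 [[354.0, 155.6], [298.6, 155.7]]
8 [[353.4, 168.2], [299.2, 168.3]]
0 [[352.9, 180.4], [299.8, 180.5]]
-8 [[352.3, 192.0], [300.3, 192.1]]
-16 [[351.8, 203.3], [300.8, 203.3]]
[[326.15010605 108.270531  ]
 [326.12948137 180.83741109]]
(106, 278, 359) (112, 275, 361) (118, 276, 361) (124, 276, 362) (130, 276, 364) (136, 276, 363) (142, 276, 364) (148, 276, 365) (154, 276, 364) (160, 277, 364) (166, 277, 364) (172, 277, 363) (178, 278, 364) (184, 278, 364) (190, 279, 364) (196, 279, 364) (202, 279, 364) (208, 280, 364) (214, 280, 364) (220, 280, 364) (226, 280, 364) (232, 281, 364) (238, 281, 364) (244, 281, 364) (250, 282, 364) (256, 282, 364) (262, 282, 364) (268, 282, 364) (274, 283, 364) (280, 300, 349) 
286 [119, 122, 122, 124, 123, 121, 125, 129, 135, 133, 133, 122, 117, 112, 74, 43, 81, 107, 103, 108, 108, 65, 85, 105, 102, 102, 110, 82, 102, 104, 105, 104, 105, 98, 90, 85, 82, 82, 86, 87, 89, 89, 93, 99, 105, 108, 107, 111, 118, 121, 122, 123, 122, 124, 124]
28
[... 2249 characters left out ...]
 117, 119, 125, 126, 124, 124, 126, 126, 122, 119, 119, 119, 120, 125, 130, 133, 129, 138, 137, 129, 124, 124, 124, 124, 128, 136, 155, 153, 152, 150, 133, 125, 122, 122, 121, 128, 146, 156, 150]
362 [116, 118, 120, 118, 119, 120, 120, 126, 152, 165, 161, 139, 122, 120, 119, 120, 120, 120, 121, 123, 116, 117, 120, 122, 120, 120, 120, 120, 120, 121, 125, 125, 125, 125, 125, 121, 120, 119, 119, 119, 116, 122, 126, 125, 122, 122, 117, 117, 119, 114, 113, 115, 120, 122, 121]
365 [31, 32, 31, 29, 31, 32, 31, 37, 58, 73, 67, 40, 33, 34, 35, 35, 35, 35, 37, 34, 33, 34, 35, 35, 35, 36, 36, 35, 36, 38, 39, 38, 37, 37, 38, 36, 39, 38, 39, 39, 41, 41, 42, 45, 43, 43, 41, 39, 41, 39, 41, 44, 43, 42, 42]
```

Fine gauge teeth are at rows ≈156/180.5/203.5 at column 299, within 0.3 px of prediction. The bed centre line is about 2 mm to tool −y and slightly rotated. I'll start about 1.5 mm down-slope to allow for the tilting arc and descend gently.

>>> arm_command --gripper '[10, 10, 10, 10, 10]' --pt "-0.06 -0.08 0.9" --pt "0 0 0.9" --pt "0 0 0.8" --pt "0 0 0.4" --pt "0 0 0.15" --twist '[-0.15, 0, 0, 0, 0]'

```text
time: 37.62
tool_pos: [617.0, 264.4, 52.4]
tcp_rot: [-3.142, -0.0, -2.99]
contact_force: [-1.1, -0.2, 0.0]
grip_width: 17.2
finger_force: 30.0
```

>>> arm_command --gripper '[10, 10, 10, 10, 10]' --pt "0 0 0.04" --pt "0 0 0.04" --pt "0 0 0.04" --pt "0 0 0.04" --pt "0 0 0.04" --twist '[0, 0, 0, 0, 0]'

```text
time: 38.25
tool_pos: [617.8, 264.5, 48.3]
tcp_rot: [3.141, 0.002, -2.99]
contact_force: [2.2, -1.8, 3.6]
grip_width: 17.3
finger_force: 30.0
```

>>> arm_command --gripper '[10, 10, 10, 10, 10]' --pt "0 0 0.04" --pt "0 0 0.04" --pt "-0.01 0 0.04" --pt "0 0 0" --pt "0 0 0" --twist '[0, 0, 0, 0, 0]'

```text
time: 38.88
tool_pos: [617.5, 264.4, 44.7]
tcp_rot: [-3.142, 0.0, -2.99]
contact_force: [2.1, -2.7, 1.7]
grip_width: 17.0
finger_force: 30.0
```

>>> arm_command --gripper '[10, 10, 10, 10, 10]' --pt "-0.02 -0.03 0.04" --pt "0 0 0.04" --pt "0 0 0.04" --pt "0 0 0.04" --pt "0 0 0.04" --twist '[0, 0, 0, 0, 0]'

```text
time: 39.5
tool_pos: [617.8, 264.0, 39.6]
tcp_rot: [3.141, -0.0, -2.99]
contact_force: [1.4, 0.3, 3.6]
grip_width: 17.8
finger_force: 30.0
```

>>> arm_command --gripper '[10, 10, 10, 10, 10]' --pt "0 0 0.04" --pt "0 0 0.04" --pt "0 0 0.04" --pt "0 0 0.04" --pt "0 0 0.04" --twist '[0, 0, 0, 0, 0]'

```text
time: 40.12
tool_pos: [617.7, 263.8, 34.5]
tcp_rot: [3.142, -0.001, -2.99]
contact_force: [-0.3, -0.7, 3.5]
grip_width: 16.8
finger_force: 30.0
```

>>> arm_command --gripper '[10, 10, 10, 10, 10]' --pt "0 0 0.04" --pt "0 0 0.04" --pt "0.005 0 0.04" --pt "0.005 0 0.04" --pt "0.01 0 0.04" --twist '[0, 0, 0, 0, 0]'

```text
time: 40.75
tool_pos: [617.7, 263.8, 29.7]
tcp_rot: [3.141, 0.001, -2.99]
contact_force: [1.3, -2.0, 3.5]
grip_width: 17.4
finger_force: 30.0
```

>>> arm_command --gripper '[10, 10, 10, 10, 10]' --pt "0.01 0 0.04" --pt "0.01 0 0.04" --pt "0.01 0 0.03" --pt "0 0 0" --pt "0 0 0" --twist '[0, 0, 0, 0, 0]'

```text
time: 41.38
tool_pos: [617.8, 263.9, 28.0]
tcp_rot: [3.141, 0.003, -2.99]
contact_force: [1.4, -0.7, 7.2]
grip_width: 17.4
finger_force: 30.0
```

>>> arm_command --gripper '[10, 10, 10, 10, 10]' --pt "0.01 0 0.03" --pt "0.01 0 0.03" --pt "0 0 0" --pt "0 0 0" --pt "0 0 0" --twist '[0, 0, 0, 0, 0]'

```text
time: 42.0
tool_pos: [617.8, 264.0, 27.0]
tcp_rot: [3.141, 0.004, -2.99]
contact_force: [1.9, -0.2, 8.4]
grip_width: 17.2
finger_force: 30.0
```

Run:
```python
from h import *
o=get_obs();s=capture("wrist")[:,:,::-1];print(o["time"],o["tool_pos"],o["tcp_rot"],o["contact_force"],o["moment"])
cv2.imwrite("pics/w9.png",s);C=cam("wrist",o)
yaw=-2.99;u=np.array([np.cos(yaw),np.sin(yaw),0]);v=np.array([-u[1],u[0],0]);z=np.array([0,0,1.])
c,sn=np.cos(np.radians(25)),np.sin(np.radians(25));X=u*c+z*sn;N=-u*sn+z*c;O=np.array([580.0,260,81])
for x in(20,16,12,8,4,0,-4,-8,-12,-16,-20): print(x,w2px(C,[O+x*X-13.75*v,O+x*X+13.75*v]).round(1).tolist())
h=cv2.cvtColor(np.ascontiguousarray(s),cv2.COLOR_BGR2HSV)
for col in (280,284,288,292,296,356,360,364): print(col,'H',[int(a) for a in h[100:290:2,col,0]],'\n S',[int(a) for a in h[100:290:2,col,1]])
```

```text
42.0 [617.77434799 263.97589591  26.97957394] [ 3.14104876  0.00409065 -2.98978389] [ 1.86291234 -0.20365179  8.37336333] [-0.08505913 -0.03965971  0.00148952]
20 [[377.1, 164.7], [286.2, 164.6]]
16 [[376.1, 175.8], [287.0, 175.8]]
12 [[375.1, 186.5], [287.7, 186.5]]
8 [[374.2, 196.9], [288.3, 196.9]]
4 [[373.3, 206.9], [289.0, 206.9]]
0 [[372.5, 216.5], [289.6, 216.5]]
-4 [[371.6, 225.8], [290.3, 225.8]]
-8 [[370.8, 234.8], [290.9, 234.8]]
-12 [[370.0, 243.4], [291.4, 243.5]]
-16 [[369.2, 251.8], [292.0, 251.9]]
-20 [[368.5, 259.9], [292.6, 259.9]]
280 H [17, 19, 20, 20, 20, 20, 20, 20, 20, 16, 16, 16, 16, 17, 16, 16, 16, 16, 16, 16, 17, 16, 17, 16, 17, 16, 17, 16, 16, 16, 16, 15, 13, 13, 12, 13, 12, 12, 13, 12, 13, 13, 13, 13, 13, 12, 14, 13, 13, 13, 14, 13, 14, 16, 15, 15, 16, 16, 16, 18, 19, 23, 23, 25, 20, 16, 16, 17, 19, 25, 24, 27, 30, 24, 16, 16, 17, 18, 27, 24, 25, 27, 23, 17, 17, 16, 16, 16, 16, 17, 20, 21, 21, 23, 21] 
 S [123, 113, 114, 112, 112, 113, 112, 111, 114, 126, 120, 118, 119, 119, 121, 119, 122, 123, 121, 123, 123, 121, 122, 120, 122, 122, 124, 124, 121, 117, 12
[... 5600 characters left out ...]
 13, 12, 13, 13, 12, 13, 12, 13, 13, 13, 13, 13, 12, 12, 12, 12, 13, 12, 13, 13, 13, 13, 13, 12, 12, 13, 12, 13, 14, 13, 12, 13, 12, 13, 12, 14, 15, 15, 15, 15, 18, 18, 16, 19, 17, 16, 15, 15, 15, 15, 15, 16, 17, 20, 21, 22, 21, 23] 
 S [110, 105, 104, 105, 105, 105, 104, 105, 105, 104, 105, 105, 104, 106, 106, 105, 105, 106, 124, 122, 121, 120, 118, 119, 121, 121, 119, 120, 123, 130, 145, 152, 151, 149, 155, 153, 153, 156, 154, 153, 155, 155, 157, 155, 162, 165, 164, 165, 158, 157, 151, 148, 152, 158, 153, 146, 153, 159, 153, 154, 156, 150, 153, 148, 150, 148, 144, 144, 142, 134, 132, 115, 101, 125, 126, 116, 65, 58, 51, 58, 52, 89, 121, 131, 136, 136, 131, 128, 110, 66, 59, 56, 52, 49, 46]
```

It rides about 5 mm high at z≈27–28 with the tool x held 2 mm down-slope of the intended spot, so ridges are on teeth tops. I'll unload slightly, shift up-slope, and lower again.

>>> arm_command --gripper '[10, 10, 10, 10, 10]' --pt "0 0 -0.08" --pt "0 0 -0.08" --pt "0.02 0 0" --pt "0 0 0" --pt "0 0 0" --twist '[0, 0, 0, 0, 0]'

```text
time: 42.68
tool_pos: [615.3, 263.5, 28.9]
tcp_rot: [-3.142, -0.001, -2.99]
contact_force: [1.2, 0.7, -0.4]
grip_width: 17.0
finger_force: 30.0
```

>>> arm_command --gripper '[10, 10, 10, 10, 10]' --pt "0 0 0.03" --pt "0 0 0.03" --pt "0 0 0.03" --pt "0 0 0.03" --pt "0 0 0" --twist '[0, 0, 0, 0, 0]'

```text
time: 43.3
tool_pos: [615.2, 263.4, 27.3]
tcp_rot: [-3.142, -0.001, -2.99]
contact_force: [-4.3, -1.6, 6.9]
grip_width: 17.3
finger_force: 30.0
```

>>> arm_command --gripper '[10, 10, 10, 10, 10]' --pt "0.02 0 0" --pt "0.02 0 0" --pt "0.02 0 0" --pt "0 0 0" --pt "0 0 0" --twist '[0, 0, 0, 0, 0]'

```text
time: 43.92
tool_pos: [614.8, 263.3, 27.1]
tcp_rot: [3.141, 0.001, -2.99]
contact_force: [-1.0, -0.8, 6.1]
grip_width: 17.5
finger_force: 30.0
```

>>> arm_command --gripper '[10, 10, 10, 10, 10]' --pt "0 0 0.03" --pt "0 0 0.03" --pt "0 0 0" --pt "0 0 0" --pt "0 0 0" --twist '[0, 0, 0, 0, 0]'

```text
time: 44.55
tool_pos: [614.7, 263.4, 26.4]
tcp_rot: [3.141, 0.002, -2.99]
contact_force: [-3.3, -2.3, 10.9]
grip_width: 17.3
finger_force: 30.0
```

Run:
```python
from h import *
o=get_obs();s=capture("wrist")[:,:,::-1];cv2.imwrite("pics/w10.png",s);print(o["tool_pos"],o["tcp_rot"])
def prof(f,v0,v1,u0=260,u1=390):
    h=cv2.cvtColor(cv2.imread(f),cv2.COLOR_BGR2HSV);m=(h[...,0]<=14)&(h[...,0]>=8)&(h[...,1]>125)
    m=cv2.morphologyEx(m.astype(np.uint8),cv2.MORPH_OPEN,np.ones((2,3)))
    out=[]
    for v in range(v0,v1):
        r=np.flatnonzero(m[v,u0:u1])+u0
        if len(r)>8: out.append((v,int(r.min()),int(r.max())))
    return out
for f,a,b in(("w8",110,285),("w9",100,290),("w10",100,290),("w6",110,296)):
    print(f,' '.join(f"{v}:{l}-{r}" for v,l,r in prof(f"pics/{f}.png",a,b)[::2]))
```

```text
[614.67381146 263.37843374  26.40807171] [ 3.14139865e+00  1.50533116e-03 -2.98962738e+00]
w8 129:308-345 131:301-350 133:301-350 135:301-350 137:300-350 139:300-350 141:300-350 143:300-350 145:297-354 147:287-363 149:286-364 151:286-363 153:293-362 155:300-351 157:301-349 159:301-349 161:301-348 163:301-349 165:302-349 167:305-351 169:308-350 171:314-355 173:303-358 175:305-359 177:307-355 179:310-351 181:315-349 183:310-347 185:313-347 187:311-348 189:311-349 191:310-357 193:312-360 195:310-360 197:308-360 199:305-360 201:304-353 203:305-349 205:303-348 207:302-348 209:301-348 211:297-352 213:296-356 215:295-359 217:293-360 219:291-359 221:291-359 223:296-357 225:301-351 227:302-349 229:302-348 231:301-349 233:296-354 235:292-359 237:291-359 239:290-359 241:291-359 243:292-358 245:294-356 247:297-351 249:298-350 251:296-352 253:293-355 255:290-359 257:289-360 259:289-360 261:289-360 263:290-360 265:291-360 267:293-358 269:296-354 271:301-349 273:302-347 275:303-346 277:303-346 279:302-347 281:300-348 283:301-348
w9 141:320-328 143:307-340 145:303-344 147:299-348 149:297-350 151:296
[... 2011 characters left out ...]
-347 180:307-345 182:308-345 184:306-347 186:303-347 188:303-347 190:304-347 192:304-347 194:305-347 196:306-346 198:308-345 200:307-346 202:305-348 204:304-348 206:304-348 208:304-348 210:304-348 212:304-348 214:306-346 216:308-344 218:309-342 220:312-340 222:313-340 224:313-340 226:313-340 228:313-340 230:313-340 232:313-340 234:313-340 236:313-340 238:313-340 240:313-340 242:314-340 244:314-340 246:314-340 248:314-340 250:314-340 252:314-340 254:314-340 256:314-339 258:314-339 260:315-339 262:315-340 264:315-340 266:315-339 268:315-340 270:315-339 272:315-340 274:314-341 276:313-343 278:310-346 280:308-347 282:307-349 284:306-349 286:306-349 288:306-349 290:306-349 292:306-349 294:306-349
```

Run:
```python
from h import *
xs=[20,12,4,-4,-12,-20]
sh=lambda n,r:print(n,r[0].round(3),r[1].round(1))
sh("w8 level",fitbolt([149.5,174,196.5,219,239.5,260.5],[325,325,325,325.5,325,324.5],[78,74,71,69,69,71],xs))
sh("w10",fitbolt([177,200,220,238.5,256,270.5],[323,324,324,324,324,324.5],[96,86,83,80,77,77],xs))
sh("w6 coarse seated",fitbolt([152.5,171,189,207],[325,325,325.5,326],[50,47,45,45],[18,6,-6,-18]))
# predicted bolt in tool frame if seated, coarse at w6
for nm,tp,yaw in(("coarse w6",[588.05,84.65,131.06],0),):
    a=np.radians(25);print(nm,"expected x0,z0", 40.4*np.cos(a), -(81-131.06), "tilt",a)
```

```text
w8 level [ 3.6960e+01 -1.9200e-01 -3.5015e+01 -9.5000e-02  3.0000e-03] [ 3.5  1.   0.1 -1.  -0.5 -0.9  0.1  0.1  0.  -0.5 -0.1  0.4 -2.2  0.2
  2.   3.   2.5  0.7]
w10 [ 3.4165e+01 -5.7100e-01 -5.3724e+01  4.2800e-01 -8.0000e-03] [ 1.2 -0.3 -0.4 -0.4 -0.6  1.1  0.3 -0.4 -0.2  0.   0.2 -0.1 -4.1  0.6
  0.5  0.6  0.8 -1.1]
w6 coarse seated [ 3.2594e+01  8.9000e-02  6.5899e+01  5.7310e+00 -2.0000e-02] [ 0.2 -0.6 -0.2  0.6 -0.1  0.2  0.  -0.1 -3.8 -1.2  0.6  1.1]
coarse w6 expected x0,z0 36.61483459628066 50.06 tilt 0.4363323129985824
```

The fit says the thread is about 4–5 mm high with tilt of at least 25°. The force along x changed sign between x=617.8 (+) and 615.2 (−), so a crest lies between and the valley is further up-slope, near x≈612.8.

>>> arm_command --gripper '[10, 10, 10, 10, 10]' --pt "0 0 -0.06" --pt "0.02 0 0" --pt "0.02 0 0" --pt "0.02 0 0" --pt "0 0 0" --twist '[0, 0, 0, 0, 0]'

```text
time: 45.22
tool_pos: [614.4, 263.3, 26.3]
tcp_rot: [3.141, 0.003, -2.99]
contact_force: [7.6, 0.7, -2.1]
grip_width: 17.3
finger_force: 30.0
```

>>> arm_command --gripper '[10, 10, 10, 10, 10]' --pt "0 0 0.03" --pt "0 0 0.03" --pt "0 0 0" --pt "0 0 0" --pt "0 0 0" --twist '[0, 0, 0, 0, 0]'

```text
time: 45.85
tool_pos: [614.5, 263.3, 26.2]
tcp_rot: [3.141, 0.004, -2.99]
contact_force: [3.8, 0.4, 6.7]
grip_width: 17.2
finger_force: 30.0
```

Run:
```python
from h import *
o=get_obs();c,sn=np.cos(np.radians(25)),np.sin(np.radians(25));z=np.array([0,0,1.])
def fr(O,yaw):
    u=np.array([np.cos(yaw),np.sin(yaw),0]);return np.array(O),u*c+z*sn,-u*sn+z*c,np.array([-u[1],u[0],0])
G={"coarse":fr([551.9,87.9,81],3.041),"fine":fr([580.6,259,81],-2.99)}
ims={n:capture(n)[:,:,::-1] for n in("scene","top")}
for n,s in ims.items():
    cv2.imwrite(f"pics/{n}2.png",s)
    h=cv2.cvtColor(np.ascontiguousarray(s),cv2.COLOR_BGR2HSV);m=((h[...,0]<=14)&(h[...,0]>=5)&(h[...,1]>125)&(h[...,2]>50)).astype(np.uint8)
    C=cam(n)
    for g,(O,X,N,v) in G.items():
        q=w2px(C,[O-92*X,O-100*X,O-65*X,O+27*X]);print(n,g,"pred head mid/end/shank/tip",q.round(1).tolist())
        a,b=(int(t) for t in q[0]-[14,14])
        print('\n'.join(''.join('#' if t else '.' for t in r) for r in m[b:b+28,a:a+28]), (a,b))
```

```text
scene coarse pred head mid/end/shank/tip [[412.2, 273.3], [413.5, 277.1], [407.8, 260.5], [393.1, 217.7]]
......##########............
..#...#########.............
.......#########............
.......#########............
.......#########............
........#########...........
........#########...........
.........#########..........
.........#########..........
.........############.......
..........############......
..........############......
.........#############......
.......#####.##########.....
.......################.....
.....#.#################....
........################....
......#.#####.#########.....
.........##########..#......
.........####......#........
.........##.................
..................#.........
............................
................#...........
.#......................#...
............................
............................
............................ (398, 259)
scene fine pred head mid/end/shank/tip [[499.2, 251.9], [501.2, 255.3], [492.3, 240.8], [468.8, 203.1]]
...########.................
....########................
....#####
[... 1907 characters left out ...]
......................
............................
............................
............................
............................
............................
............................
............................
............................
............................
............................
............................
............................
............................
............................
............................
............................
............................
............................
............................
............................
............................
............................
............................ (175, 197)
```

The bolt catches in x at 614.5 (interlocked) but sits 4 mm high, held by pad friction at a slightly wrong tilt. I'll open just a little so it settles between the fingers.

>>> arm_command --gripper '[20, 24, 24, 24, 24]' --pt "0 0 0" --pt "0 0 0" --pt "0 0 0" --pt "0 0 0" --pt "0 0 0" --twist '[0, 0, 0, 0, 0]'

```text
time: 46.58
tool_pos: [612.6, 263.1, 24.8]
tcp_rot: [3.142, -0.0, -2.99]
contact_force: [0.3, -0.7, 1.2]
grip_width: 24.2
finger_force: 0.0
```

```bash
cat > head.py <<'E'
from h import *
o=get_obs();print(o["time"],o["tool_pos"],o["contact_force"],o["grip_width"])
s=capture("scene")[:,:,::-1]
h=cv2.cvtColor(np.ascontiguousarray(s),cv2.COLOR_BGR2HSV);m=((h[...,0]<=14)&(h[...,0]>=5)&(h[...,1]>125)&(h[...,2]>50)).astype(np.uint8)
print('\n'.join(''.join('#' if t else '.' for t in r) for r in m[237:259,485:513]))
w=capture("wrist")[:,:,::-1];cv2.imwrite("pics/wl.png",w)
h=cv2.cvtColor(np.ascontiguousarray(w),cv2.COLOR_BGR2HSV);m=(h[...,0]<=14)&(h[...,0]>=8)&(h[...,1]>125)
m=cv2.morphologyEx(m.astype(np.uint8),cv2.MORPH_OPEN,np.ones((2,3)))
for v in range(100,296,2):
    r=np.flatnonzero(m[v,260:390])+260
    if len(r)>8: print(f"{v}:{r.min()}-{r.max()}",end=' ')
E
python3 head.py
```

```text
46.575 [612.6147993  263.07154769  24.80557843] [ 0.30634825 -0.66372946  1.20838034] 24.188303141598283
...########.................
....########................
.#..########................
.....########...............
.....#########..............
......########..............
....#.########..............
.....#.########..#..........
........###########.........
.........##########.........
........############........
.........##.#########.......
..........#..########.......
........####.########.......
.......######.#######.......
........#####.#####.........
.......#.####...#...........
........####................
..........#.................
...........#................
............................
............................
148:310-341 150:304-345 152:300-348 154:296-349 156:295-350 158:294-351 160:293-353 162:291-359 164:285-362 166:283-364 168:281-366 170:280-367 172:278-368 174:276-370 176:275-371 178:275-371 180:275-371 182:275-371 184:275-371 186:275-371 188:275-370 190:276-371 192:276-371 194:277-370 196:279-368 198:280-367 200:280-367 202:281-366 204:280-366 206:280-367 208:280-366 210:280-366 212:280-365 214:281-365 216:281-365 218:282-364 220:282-365 222:282-365 224:282-365 226:282-365 228:282-364 230:282-364 232:282-364 234:283-364 236:283-363 238:283-363 240:284-363 242:284-363 244:284-364 246:284-364 248:284-363 250:284-362 252:284-362 254:284-362 256:285-362 258:285-362 260:286-362 262:285-363 264:285-363 266:286-361 268:286-361 270:286-361 272:286-362 274:285-362 276:285-362 278:285-362 280:285-362 282:285-362 284:285-362 286:286-362 288:286-362 290:286-362 292:286-362 294:287-361
```

>>> arm_command --gripper '[50, 50, 50, 50, 50]' --pt "0 0 0" --pt "0 0 0" --pt "0 0 -0.6" --pt "0 0 -1" --pt "0 0 -1" --twist '[0, 0, 0, 0, 0]'

```text
time: 47.3
tool_pos: [613.0, 263.1, 91.8]
tcp_rot: [3.141, 0.001, -2.99]
contact_force: [-0.0, -1.0, -0.3]
grip_width: 50.2
finger_force: 0.0
```

>>> arm_command --gripper '[50, 50, 50, 50, 50]' --pt "0 0 -1" --pt "0 0 -0.65" --pt "0 0 0" --pt "0 0 0" --pt "0 0 0" --twist '[0, 0, 0, 0, 0]'

```text
time: 47.92
tool_pos: [612.2, 262.9, 129.9]
tcp_rot: [-3.141, -0.002, -2.99]
contact_force: [0.1, -0.0, 0.2]
grip_width: 50.1
finger_force: 0.0
```

Run:
```python
from h import *
o=get_obs();print(o["time"],o["tool_pos"],o["tcp_rot"])
w=capture("wrist")[:,:,::-1];cv2.imwrite("pics/w11.png",w)
for f in("w6","w11"):
    h=cv2.cvtColor(cv2.imread(f"pics/{f}.png"),cv2.COLOR_BGR2HSV);m=(h[...,0]<=14)&(h[...,0]>=8)&(h[...,1]>125)
    m=cv2.morphologyEx(m.astype(np.uint8),cv2.MORPH_OPEN,np.ones((2,2)))
    print(f)
    for v in range(120,300):
        r=np.flatnonzero(m[v,270:380])+270
        if len(r)>5: print(f"{v}:{r.min()}-{r.max()}",end=' ')
    print()
    g=(h[...,1]<95)&(h[...,2]>40)
    print('\n'.join(f"{r:3d} "+''.join('#' if m[r,t] else ('+' if g[r,t] else '.') for t in range(276,376,1)) for r in range(124,220,2)))
```

```text
47.925 [612.15018712 262.85819372 129.91374046] [-3.14135529e+00 -2.16495851e-03 -2.98973046e+00]
w6
131:323-328 132:318-335 133:316-337 134:314-339 135:312-340 136:311-340 137:311-341 138:311-341 139:311-342 140:310-342 141:310-342 142:309-343 143:307-346 144:305-347 145:304-348 146:304-349 147:303-349 148:302-350 149:302-350 150:301-350 151:301-350 152:301-350 153:301-350 154:301-350 155:302-351 156:302-351 157:303-350 158:303-350 159:304-349 160:304-348 161:305-347 162:307-347 163:307-346 164:307-347 165:306-347 166:305-347 167:304-348 168:304-349 169:304-349 170:303-349 171:303-349 172:304-349 173:304-349 174:304-349 175:305-349 176:305-349 177:306-348 178:306-348 179:308-347 180:308-346 181:309-346 182:309-346 183:308-347 184:307-348 185:305-348 186:304-348 187:304-348 188:304-348 189:305-348 190:305-348 191:305-348 192:305-348 193:306-348 194:306-348 195:306-348 196:307-347 197:308-346 198:309-346 199:309-346 200:308-347 201:307-348 202:306-349 203:305-349 204:305-349 205:305-349 206:305-349 207:305-349 208:305-349 209:305-349 210:305-349 211:305-349 212:305-349 213:306-348 214
[... 12382 characters left out ...]
##########################################....................++++++++
208 +++++++.................++..############################################++..................++++++++
210 +++++++.............+++++...#############################################+++++..............++++++++
212 +++++++..........+++++++++.##############################################+++++++++..........++++++++
214 +++++++.........+++++++++..##############################################.++++++++..........++++++++
216 +++++++...........++++.....#############################################......++............++++++++
218 +++++++....................#############################################....................++++++++
```

The ASCII view shows 5 teeth at rows ≈165/178/190/202/213. Parallax and scale against the coarse reference say the fine bolt lies about 4 mm too far up-slope, with ridges on the tooth crests, about 5 mm high. I'll regrip it, shift it about 4 mm down-slope and let it drop in.

>>> arm_command --gripper '[50, 50, 50, 50, 50]' --pt "-0.08 0 0.95" --pt "0 0 0.95" --pt "0 0 0.95" --pt "0 0 0.8" --pt "0 0 0.4" --twist '[0, 0, 0, 0, 0]'

```text
time: 48.6
tool_pos: [613.8, 263.1, 28.1]
tcp_rot: [-3.141, -0.003, -2.99]
contact_force: [-0.7, -0.4, 1.1]
grip_width: 50.0
finger_force: 0.0
```

>>> arm_command --gripper '[40, 10, 10, 10, 10]' --pt "0 0 0.14" --pt "0 0 0" --pt "0 0 0" --pt "0 0 0" --pt "0 0 0" --twist '[0, 0, 0, 0, 0]'

```text
time: 49.22
tool_pos: [615.2, 263.4, 27.2]
tcp_rot: [3.141, 0.001, -2.99]
contact_force: [-0.5, -0.6, 2.3]
grip_width: 17.1
finger_force: 30.0
```

>>> arm_command --gripper '[10, 10, 10, 10, 10]' --pt "-0.02 0 0" --pt "-0.02 0 0" --pt "-0.02 0 0" --pt "-0.02 0 0" --pt "0 0 0" --twist '[0, 0, 0, 0, 0]'

```text
time: 49.85
tool_pos: [615.1, 263.4, 27.1]
tcp_rot: [-3.141, -0.003, -2.989]
contact_force: [-7.4, -2.7, 9.4]
grip_width: 17.1
finger_force: 30.0
```

Blocked down-slope (Fx −7), so it's partly interlocked. I'll lift clear vertically, shift, then lower.

>>> arm_command --gripper '[10, 10, 10, 10, 10]' --pt "0 0 -0.2" --pt "0 0 -0.2" --pt "0 0 0" --pt "-0.04 0 0" --pt "-0.03 0 0" --twist '[0, 0, 0, 0, 0]'

```text
time: 50.48
tool_pos: [618.4, 263.9, 36.4]
tcp_rot: [3.142, -0.0, -2.99]
contact_force: [0.9, 0.6, -0.9]
grip_width: 17.1
finger_force: 30.0
```

Run:
```python
from h import *
o=get_obs();print(o["time"],o["tool_pos"],o["tcp_rot"],o["contact_force"])
w=capture("wrist")[:,:,::-1];cv2.imwrite("pics/w12.png",w)
h=cv2.cvtColor(np.ascontiguousarray(w),cv2.COLOR_BGR2HSV);m=(h[...,0]<=14)&(h[...,0]>=8)&(h[...,1]>125);g=(h[...,1]<95)&(h[...,2]>40)
print('\n'.join(f"{r:3d} "+''.join('#' if m[r,t] else ('+' if g[r,t] else '.') for t in range(262,388,2)) for r in range(110,300,3)))
```

```text
50.475 [618.37339952 263.94988892  36.36698326] [ 3.14154123e+00 -2.12406101e-04 -2.98967328e+00] [ 0.85456144  0.58122201 -0.86136359]
110 ...............................................................
113 ...............................................................
116 ...............................................................
119 ...............................................................
122 ...............................................................
125 ...............................................................
128 ...............................................................
131 ...............................................................
134 ................+++++++++++++++++++++++++++++++................
137 ...............++++++++++...########...++++++++................
140 ..............+++++++.###################.+++++................
143 ..............++++.#########################.+++...............
146 ..............+++############################.++..............+
149 ..............++##############################.+..............+
152 ........
[... 2687 characters left out ...]
########...++.....++
272 +++.........#######################################...++.....++
275 +++.........#######################################..........++
278 +++.......++######################################.++........++
281 ......+++++++#####################################.+++++++.++..
284 .......+++++++###################################++++++++......
287 .......++++++++#################################+++++++++......
290 .......+++++++++.##############################++++++++++......
293 .......++++++++++#############################.++++++++++......
296 .......++++++++++..#########################...++++++++++......
299 .......+++++++++....#######################....++++++++++......
```

Run:
```python
from h import *
mt=get_calibration("wrist");c,sn=np.cos(np.radians(25)),np.sin(np.radians(25));z=np.array([0,0,1.])
def C(tp,rot): return cam("wrist",{"tool_pos":np.array(tp),"tcp_rot":np.array(rot)})
A=C([612.15,262.86,129.91],[-3.14136,-.00216,-2.98973]);B=C([618.37,263.95,36.37],[3.14154,-.0002,-2.98967]);D=C([588.05,84.65,131.06],[-3.14146,-.00155,3.04123])
xf=[16,8,0,-8,-16];xc=[12,0,-12]
oA=[(289,360,166),(290,360,178.5),(290,360,190.5),(291,360,202.5),(292,360,213.5)]
oB=[(264,382,178.5),(266,381,199),(269,380,217.5),(272,379,235),(274,378,250.5)]
oD=[(291,363,161.5),(292,362,180),(293,361,198.5)]
def res(C,O,yaw,yh,n,xs,ob):
    u=np.array([np.cos(yaw),np.sin(yaw),0]);X=u*c+z*sn;N=-u*sn+z*c;v=np.array([-u[1],u[0],0]);r=[]
    O=np.array([O[0],O[1],81])
    for x,(l,rr,row) in zip(xs,ob):
        a,b=w2px(C,[O+x*X+yh*v+n*N,O+x*X-yh*v+n*N]);
        r+=[a[0]-l,b[0]-rr,(a[1]+b[1])/2-row]
    return r
def f(q): return np.r_[res(A,q[:2],q[2],q[6],q[7],xf,oA),res(B,q[:2],q[2],q[6],q[7],xf,oB),res(D,q[3:5],q[5],q[6],q[7],xc,oD)]
s=least_squares(f,[581,259,-2.99,552,87,3.04,18,2],x_scale=[1,1,.01,1,1,.01,1,1],loss='soft_l1');print(s.x.round(3));print(s.fun.round(1))
q=s.x;
for nm,O,yaw,tool in(("fine",q[:2],q[2],[618.37,263.95]),("coarse(seated at)",q[3:5],q[5],[588.2,84.8])):
    u=np.array([np.cos(yaw),np.sin(yaw)]);d=np.array(tool)-O;print(nm,"tool behind O along u",-(d@u),"lateral",d@[-u[1],u[0]])
```

```text
[582.753 258.136  -2.954 552.778  89.184   3.044  19.603   1.327]
[-1.1  0.1  0.4 -0.9 -0.2  0.3  0.3 -0.4  0.3  0.5 -0.7 -0.3  0.6 -0.9
 -0.3 -0.5  0.7  0.5  0.4  0.4 -0.2  0.1  0.3 -0.3 -0.4  0.2 -0.5 -0.
  0.1  0.2  0.2 -0.2  0.4  0.3 -0.3  0.3  0.4 -0.4 -0.9]
fine tool behind O along u 36.07686652380507 lateral 0.9205491111415148
coarse(seated at) tool behind O along u 35.68082924611506 lateral 0.918995043122128
```

Clean fit: the fine gauge origin is (582.8, 258.1) with yaw −2.954, so my tool yaw was 2° off and the bolt about 2 mm up-slope. I'll correct the yaw and position and lower again.

>>> arm_command --gripper '[10, 10, 10, 10, 10]' --pt "0.03 0 0" --pt "0 0 0" --pt "0 0 0.1" --pt "0 0 0.1" --pt "0 0 0" --twist '[-0.41, 0, 0, 0, 0]'

```text
time: 51.15
tool_pos: [617.4, 263.7, 31.0]
tcp_rot: [-3.142, -0.001, -2.954]
contact_force: [0.6, 0.6, -1.2]
grip_width: 17.4
finger_force: 30.0
```

>>> arm_command --gripper '[10, 10, 10, 10, 10]' --pt "0 0 0.04" --pt "0 0 0.04" --pt "0 0 0.04" --pt "0 0 0.04" --pt "0 0 0" --twist '[0, 0, 0, 0, 0]'

```text
time: 51.78
tool_pos: [618.2, 264.3, 28.1]
tcp_rot: [3.141, 0.002, -2.954]
contact_force: [-0.5, 2.3, 4.8]
grip_width: 17.3
finger_force: 30.0
```

>>> arm_command --gripper '[10, 10, 10, 10, 10]' --pt "0 0.03 0" --pt "0 0 0.03" --pt "0 0 0.03" --pt "0 0 0" --pt "0 0 0" --twist '[0, 0, 0, 0, 0]'

```text
time: 52.4
tool_pos: [618.4, 264.5, 27.1]
tcp_rot: [-3.142, 0.002, -2.954]
contact_force: [-0.1, 0.6, 8.2]
grip_width: 17.2
finger_force: 30.0
```

Run:
```python
from h import *
o=get_obs();print(o["time"],o["tool_pos"],o["tcp_rot"],o["contact_force"])
w=capture("wrist")[:,:,::-1];cv2.imwrite("pics/w13.png",w)
h=cv2.cvtColor(np.ascontiguousarray(w),cv2.COLOR_BGR2HSV);m=(h[...,0]<=14)&(h[...,0]>=8)&(h[...,1]>125);g=(h[...,1]<95)&(h[...,2]>40)
print('\n'.join(f"{r:3d} "+''.join('#' if m[r,t] else ('+' if g[r,t] else '.') for t in range(258,390,2)) for r in range(125,290,3)))
C=cam("wrist",o);c,sn=np.cos(np.radians(25)),np.sin(np.radians(25));z=np.array([0,0,1.]);yaw=-2.954
u=np.array([np.cos(yaw),np.sin(yaw),0]);X=u*c+z*sn;N=-u*sn+z*c;v=np.array([-u[1],u[0],0]);O=np.array([582.75,258.14,81])
for hgt in(0,5):
    for sft in(0,4):
        P=[O+(x+sft)*X+hgt*N+s*13.75*v for x in(20,-20) for s in(1,-1)]+[O+(27+sft)*X+(9+hgt)*N]
        print(hgt,sft,w2px(C,P).round(0).tolist())
```

```text
52.4 [618.35109202 264.5177717   27.12468482] [-3.14153732e+00  2.03780881e-03 -2.95403817e+00] [-0.08259528  0.55648384  8.20592947]
125 +.................................................................
128 +.................................................................
131 +.................................................................
134 +.................+++++++.+++.............++++....................
137 +.................++++++++++++++++++++++++++++++++++..............
140 +.................+++++++++...#######...+++++++++++++.............
143 +.................+++++.###################.+++++++++.............
146 +................+++.#########################.++++++.............
149 ++...............++############################.+++++.............
152 ++...............+##############################.++++.............
155 ++..............##################################.++.............
158 ++...........#########################################............
161 ++..........###########################################...........
164 ++.........############################
[... 2578 characters left out ...]
..+++
275 +++...........#######################################..........+++
278 +++.........++#######################################+++.......+++
281 ........++++++.######################################++++++.+.+...
284 .........++++++#####################################+++++++.......
287 .........+++++++.##################################++++++++.......
0 0 [[282.0, 170.0], [372.0, 170.0], [289.0, 264.0], [364.0, 264.0], [327.0, 166.0]]
0 4 [[281.0, 159.0], [373.0, 159.0], [288.0, 256.0], [365.0, 256.0], [327.0, 153.0]]
5 0 [[280.0, 179.0], [374.0, 179.0], [288.0, 274.0], [365.0, 274.0], [327.0, 176.0]]
5 4 [[279.0, 167.0], [375.0, 167.0], [287.0, 266.0], [366.0, 266.0], [327.0, 163.0]]
```

Image widths say the thread is still about 5 mm high and about 2 mm up-slope, so the bolt slipped axially in the grip earlier. I'll step it down-slope, lifting between tries.

>>> arm_command --gripper '[10, 10, 10, 10, 10]' --pt "0 0 -0.16" --pt "-0.08 0 0" --pt "0 0 0.05" --pt "0 0 0.05" --pt "0 0 0.04" --twist '[0, 0.12, 0, 0, 0]'

```text
time: 53.08
tool_pos: [619.3, 264.8, 26.0]
tcp_rot: [-3.142, -0.001, -2.964]
contact_force: [0.5, -0.3, -0.5]
grip_width: 17.0
finger_force: 30.0
```

>>> arm_command --gripper '[10, 10, 10, 10, 10]' --pt "0 0 0.03" --pt "0 0 0.02" --pt "0 0 0" --pt "0 0 0" --pt "0 0 0" --twist '[0, 0, 0, 0, 0]'

```text
time: 53.7
tool_pos: [619.6, 264.9, 25.3]
tcp_rot: [3.142, 0.0, -2.964]
contact_force: [-0.0, -1.0, -0.9]
grip_width: 17.0
finger_force: 30.0
```

It passed the former stop with no force. Continue lowering.

>>> arm_command --gripper '[10, 10, 10, 10, 10]' --pt "0 0 0.03" --pt "0 0 0.03" --pt "0 0 0" --pt "0 0 0" --pt "0 0 0" --twist '[0, 0, 0, 0, 0]'

```text
time: 54.32
tool_pos: [619.5, 264.9, 23.7]
tcp_rot: [3.142, 0.0, -2.964]
contact_force: [-0.8, 1.2, 0.7]
grip_width: 17.3
finger_force: 30.0
```

>>> arm_command --gripper '[10, 10, 10, 10, 10]' --pt "0 0 0.03" --pt "0 0 0.02" --pt "0 0 0" --pt "0 0 0" --pt "0 0 0" --twist '[0, 0, 0, 0, 0]'

```text
time: 54.95
tool_pos: [619.6, 264.9, 22.5]
tcp_rot: [3.142, 0.0, -2.964]
contact_force: [-0.1, -1.0, -0.4]
grip_width: 17.2
finger_force: 30.0
```

>>> arm_command --gripper '[10, 10, 10, 10, 10]' --pt "0 0 0.02" --pt "0 0 0.02" --pt "0 0 0.01" --pt "0 0 0" --pt "0 0 0" --twist '[0, 0, 0, 0, 0]'

```text
time: 55.58
tool_pos: [619.8, 264.8, 21.5]
tcp_rot: [-3.141, 0.001, -2.965]
contact_force: [1.0, -2.8, 4.0]
grip_width: 17.1
finger_force: 30.0
```

>>> arm_command --gripper '[10, 10, 10, 10, 10]' --pt "0 0 0.02" --pt "0 0 0.01" --pt "0 0 0" --pt "0 0 0" --pt "0 0 0" --twist '[0, 0, 0, 0, 0]'

```text
time: 56.2
tool_pos: [619.9, 264.7, 21.0]
tcp_rot: [-3.141, 0.001, -2.965]
contact_force: [-0.3, -3.4, 6.1]
grip_width: 16.9
finger_force: 30.0
```

Firm contact at 21.0–21.5, the seated height. Release and lift, then check.

>>> arm_command --gripper '[20, 24, 30, 40, 50]' --pt "0 0 -0.02" --pt "0 0 0" --pt "0 0 0" --pt "0 0 0" --pt "0 0 0" --twist '[0, 0, 0, 0, 0]'

```text
time: 56.82
tool_pos: [619.4, 265.0, 20.8]
tcp_rot: [3.141, -0.0, -2.964]
contact_force: [0.1, -0.7, -0.1]
grip_width: 45.0
finger_force: 0.0
```

>>> arm_command --gripper '[50, 50, 50, 50, 50]' --pt "0 0 0" --pt "0 0 -0.4" --pt "0 0 -1" --pt "0 0 -1" --pt "0 0 -1" --twist '[0, 0, 0, 0, 0]'

```text
time: 57.45
tool_pos: [619.7, 265.0, 107.7]
tcp_rot: [3.141, 0.001, -2.964]
contact_force: [0.8, 0.0, -0.6]
grip_width: 49.8
finger_force: 0.0
```

>>> arm_command --gripper '[50, 50, 50, 50, 50]' --pt "0 0 -1" --pt "0 0 0" --pt "0 0 0" --pt "0 0 0" --pt "0 0 0" --twist '[0, 0, 0, 0, 0]'

```text
time: 58.08
tool_pos: [619.1, 264.8, 129.9]
tcp_rot: [-3.141, -0.002, -2.964]
contact_force: [0.3, 0.6, -0.4]
grip_width: 49.9
finger_force: 0.0
```

Run:
```python
from h import *
o=get_obs();print(o["time"],o["tool_pos"],o["tcp_rot"])
w=capture("wrist")[:,:,::-1];cv2.imwrite("pics/w14.png",w)
h=cv2.cvtColor(np.ascontiguousarray(w),cv2.COLOR_BGR2HSV);m=(h[...,0]<=14)&(h[...,0]>=8)&(h[...,1]>125);g=(h[...,1]<95)&(h[...,2]>40)
print('\n'.join(f"{r:3d} "+''.join('#' if m[r,t] else ('+' if g[r,t] else '.') for t in range(276,376,2)) for r in range(124,304,2)))
s=capture("scene")[:,:,::-1]
h=cv2.cvtColor(np.ascontiguousarray(s),cv2.COLOR_BGR2HSV);m=((h[...,0]<=14)&(h[...,0]>=5)&(h[...,1]>125)&(h[...,2]>50)).astype(np.uint8)
print('\n'.join(''.join('#' if t else '.' for t in r) for r in m[237:261,485:513]))
```

```text
58.075 [619.10486034 264.78094884 129.88199022] [-3.14147703e+00 -1.66402361e-03 -2.96443393e+00]
124 +++............................................+++
126 +++............++++++..........................+++
128 +++...........+++++++..#.#..+++++++............+++
130 +++...........+++++###########.++++............+++
132 +++...........++++##############+++............+++
134 +++...........+++###############.++............+++
136 +++...........++.################.+............+++
138 +++...........#####################............+++
140 +++..........#######################...........+++
142 +++..........#######################...........+++
144 +++..........########################..........+++
146 +++.........#########################..........+++
148 +++.......++.########################.+........+++
150 +++.....++++.########################.+++......+++
152 +++....+++++..#######################++++++....+++
154 +++....++++..#######################..+++++....+++
156 +++..........####.##################.....+.....+++
158 +++..........########################..........+++
160 +++.....
[... 3943 characters left out ...]
++++
.#########..................
#.#########.................
..#########.................
...#########................
...##########...............
....#########...............
...#.########...............
....##########..............
....#.#########.............
.......########.............
.......#########..#.........
........########.###........
........############........
.........############.......
........##############......
.........###..########......
........#####.#########.....
........#####.########......
........######..#####.......
.........####...###.........
.........#####..#...........
..........###..#............
...........#.#..............
.....#.#....................
```

Ridges and teeth now interleave symmetrically: first ridge ≈145 to tooth 152, and tooth 200 to last ridge ≈207, with the expected widths. Both bolts are seated and the gripper is clear.

```bash
python3 -c "
from plant import *
print(close_job())"
```

```text
the job is handed in; nothing more can be done
None
```

Both bolts are in their matching gauges, head at the low end and released. Camera and force readings show both threads fully down between the teeth, and I handed the job in at about 58 s. The fine bolt first rode about 5 mm high, and I had to lift and re-lay it before it seated.

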